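# Load and lock the spare-parts case

## Robot

A 6-joint arm with a two-finger parallel gripper is mounted at the origin on the work surface. World frame = base frame: x ahead of the robot, y to its left, z up, the work surface at z = 0. Lengths are in mm, angles in degrees, forces in N, time in s.
With the tool pointing down it reaches from about 325 to 775 mm from the base axis. Payload 5.5 kg.
Tool frame: the origin (TCP) lies midway between the tips of the shut fingers; the grasp point (between the pads) lies 19 mm behind it (grip_depth is the distance from the TCP to the grasp point, in mm); z points along the fingers, x is the direction in which the jaws open and shut, and the axes are right-handed (so a half turn about z gives the same grasp; the last joint's range is limited). The gripper opens to 85 mm and grips with 20 to 120 N. Pads are 22 mm wide; open, the fingers measure 114 mm over their backs; the gripper's body (76 mm by 85 mm) begins 54 mm behind the grasp point. The pads swing forward as they close: fully open they stand 13 mm farther back than shut.
Start: joints at [62.183, 5.22, 70.514, -0, 104.267, -3.249], TCP at [249.474, 545.692, 231.275] pointing down, gripper open.
Joint ranges: [-164.24, 164.24], [-49.07, 125.15], [9.68, 141.18], [-86.29, 266.29], [3.28, 154.24], [-151.56, 151.56]. Speed limits (degrees/s): [147.25, 147.25, 172.46, 180, 180, 180].

## Interface

Orientations are given as a 3x3 rotation matrix whose columns are the frame's x, y, z axes.
In Python, from cell import read_state, grab_frame, get_calibration, job_done, grip_depth gives the robot as it stands.
- The arm moves only by the tool arm_command, never from a script. Its argument "rows" is a list of rows, each a list of 7 numbers: the finger opening in cm, from 0 to 8.54, then the shift along the tool's x, y, z in cm, then the turn, a rotation vector about the tool's x, y, z in degrees. A call has 1 to 20 rows; each row shifts and turns the commanded pose from where the row before left it, along the tool's axes as they then stand; what a row does not reach is not made up. A row lasts 1/8 s, in which the tool goes at most 62.5 mm and 10.7 degrees, less where a joint would pass 70% of its speed; a pose out of reach is approached as far as the arm can. A call with a gripper value outside its range is refused whole. The fingers move at their own pace and stop on an object; the grip force is fixed at half the most. Time passes only in rows, so rows that do not move let the fingers close. It gives the time, the measured TCP pose, the force and the opening at its end, in the units of the state.
- read_state(): the state, without advancing time (a new reading comes with each control period).
- grab_frame(name): name is "scene" or "top" or "wrist"; returns the picture (480x640x3 uint8, blue, green, red); there is no depth.
- get_calibration(name): a dict with "fx", "fy", "cx", "cy" (pixels), "k1" (the pictures are not rectified: a ray, as slopes to the right and down, at radius r is drawn at 1 + k1 r^2 times it, then the intrinsics apply), "pose" (4x4, takes a point from camera to world coordinates); the wrist camera has in their place "T_tool_cam" (4x4, takes a point from camera to tool coordinates, whose origin is the TCP and whose axes are the tool frame's). Camera axes: x right, y down, z forward; pixel columns grow to the right and rows downward; lengths in mm; the calibration is good to about 2 mm. A picture is of the moment at which its call begins: read the wrist's pose just before it. get_calibration takes no time and is no camera call.
- job_done(): hands the job in, once; it reports no verdict.
The state is a dict: "clock": time; "joints": joint angles; "qd": joint speeds; "tau": joint torques, N m; "eef_pos": TCP position; "ee_rot": TCP orientation; "ft_force": force on the tool from outside, world axes, zero at the start; "torque": the same for the moment, N m; "gripper_width": finger opening in mm.
Only numpy, scipy, OpenCV 4.12 (cv2) and the standard library are available. Lean on these libraries where they do the work, as an engineer would, in place of code of your own. Each camera call takes 0.05 s, during which the arm holds its last target. There are 200 camera calls.

## Task

Swing the red clamp lever out to free the cover of the green lock case, slide the cover fully open, and set every spare part lying on the bench (there are two to four of them) down inside the case without dropping any from a height. Then slide the cover fully shut, swing the clamp lever back to clamp it, and only then use the orange-handled blade key to turn the brass slotted lock on the cover a quarter turn clockwise (seen from above) until it stops. Finish by standing the key upright in its blue stand; leave the tape roll, the carton and the mug where they are.

Things in the scene. Friction and masses are not known exactly. Their poses are not given: they have to be found in the camera images.
- case: Green steel open box fixed to the bench, 160 (x) by 200 (y) by 70 mm high outside, walls and floor 5 mm, so the inside is 150 by 190 mm and 65 mm deep. Origin: centre of the underside; z up. The lever bracket is on its -x side; two run-out rails for the cover (at x = -78 and +78 mm, 8 mm wide, top 69 mm high) continue from its +y end to y = 300 mm. Its place and yaw differ from start to start.
- cover (a joint): Aluminium cover plate 160 by 200 by 4 mm lying on the case, top face 75 mm above the bench. Joint value in m: 0 shut, 0.19 fully open, sliding along the case's +y. Friction about 2.5 N plus 6 N per m/s. A small red lug pin on its -x edge (at x = -71, y = -45 mm of the cover, its top 91 mm above the bench) is caught by the lever's tooth while the lever is clamped, so the cover can move only about 4 mm then.
- cover_grip (a point): Centre of the cover's black bar handle, which lies along the case's x axis: 50 mm (x) by 12 mm (y) by 12 mm high, its centre 103 mm and top 109 mm above the bench, on two feet, fixed to the cover. Axes parallel to the case's. It is 30 mm to +x and 30 mm to -y of the cover's centre.
- lever (a joint): Red clamp lever turning about a vertical pivot fixed on the case at x = -97, y = -20 mm of the case. Joint value in rad: 0 clamped, with its arm pointing along the case's -y; it swings clockwise seen from above, to pi/2 free, with its arm pointing along the case's -x. Stays where it is left; friction about 0.06 N m. Its tooth holds the cover only when clamped; clamp it only once the cover is shut, since it is in the lug's way otherwise.
- lever_knob (a point): The upright red knob on the end of the clamp lever, a post 16 mm in diameter, from 80 to 112 mm above the bench; this point lies on its axis 98 mm above the bench, 50 mm from the pivot. Turns with the lever (its -y axis points from the pivot to the knob).
- cam (a joint): Brass slotted quarter-turn lock on the cover. Joint value in rad: 0 unlocked (slot along the case's x), growing clockwise seen from above to pi/2, where it stops, locked (slot along the case's y). Stays where it is left; friction about 0.06 N m.
- cam_slot (a point): Centre of the slot of the brass lock, level with the top of its head (90 mm above the bench), 35 mm to -x and 60 mm to -y of the cover's centre. Turns with the head: its x axis runs along the slot, z up. The head is 36 mm across; the slot runs right across it, 5.5 mm wide and 8 mm deep (floor 82 mm above the bench), open at both ends.
- key: Blade key standing upright in the stand, blade down, 100 g. Origin: centre of the blade's lower end; z up along the key. Blade 24 mm wide (along y) and 3 mm thick (along x), from 0 to 18 mm; shank 12 mm in diameter to 34 mm; dark round flange 44 mm in diameter from 34 to 40 mm; orange handle 14 mm thick (x), 36 mm wide (y), from 40 to 90 mm. Hold the handle across its 14 mm.
- stand: Blue key stand fixed to the bench: base plate 84 by 84 by 6 mm, on it a square tube 46 mm outside, 45 mm high over the bench, with a 30 by 30 mm pocket open at the top (pocket floor 6 mm above the bench). Origin: centre of the underside on the bench. The key hangs with its flange resting on the top of the tube, its origin then 11 mm above the bench.
- capacitor: Spare part: aluminium motor capacitor, 50 (x) by 34 (y) by 40 mm high, with two brass terminals 8 mm higher on top. Rests loose on the bench. Origin: centre of the underside; x along its length, y across its width, z up. May be absent.
- contactor: Spare part: black contactor with brass screws, 48 (x) by 38 (y) by 42 mm high. Rests loose on the bench. Origin: centre of the underside; x along its length, y across its width, z up. May be absent.
- valve: Spare part: solenoid valve, brass block 50 (x) by 36 (y) by 20 mm with a blue coil 34 by 36 mm on it, 44 mm high in all. Rests loose on the bench. Origin: centre of the underside; x along its length, y across its width, z up. May be absent.
- gearmotor: Spare part: grey gearbox 52 (x) by 36 (y) by 30 mm high with a steel motor 32 mm in diameter on top, 42 mm high (shaft end to 47 mm). Rests loose on the bench. Origin: centre of the underside; x along its length, y across its width, z up. May be absent.
- tape: Bystander: roll of clear packing tape, 96 mm in diameter, 45 mm high. Origin: centre of the underside.
- carton: Bystander: open cardboard carton of small parts, 90 (x) by 120 (y) by 70 mm high. Origin: centre of the underside.
- mug: Bystander: blue mug, 80 mm in diameter, 90 mm high. Origin: centre of the underside.
Things that resemble listed ones, but are neither listed nor needed, are in the scene too. What is shaped like the capacitor but purple is not meant.

How it is judged (in metres and radians):
On the way, in this order (a step that is already met when the one before it is completed fails the run):
1. the lever is swung out and the cover slid open (value of joint lever above 1.2 rad and value of joint cover above 0.165 m), for 0.2 s.
2. every spare part lies inside the case while the cover is open and the parts are let go (value of joint cover above 0.12 m and x of capacitor in the frame of case between -0.076 and 0.076 m and y of capacitor in the frame of case between -0.096 and 0.096 m and z of each of capacitor, contactor, valve, gearmotor in the frame of case below 0.045 m and x of contactor in the frame of case between -0.076 and 0.076 m and y of contactor in the frame of case between -0.096 and 0.096 m and x of valve in the frame of case between -0.076 and 0.076 m and y of valve in the frame of case between -0.096 and 0.096 m and x of gearmotor in the frame of case between -0.076 and 0.076 m and y of gearmotor in the frame of case between -0.096 and 0.096 m and contact force between the fingers and capacitor below 0.2 N and contact force between the fingers and contactor below 0.2 N and contact force between the fingers and valve below 0.2 N and contact force between the fingers and gearmotor below 0.2 N), for 0.2 s.
3. the cover is slid shut over the parts (value of joint cover below 0.008 m and x of capacitor in the frame of case between -0.076 and 0.076 m and y of capacitor in the frame of case between -0.096 and 0.096 m and z of each of capacitor, contactor, valve, gearmotor in the frame of case below 0.045 m and x of contactor in the frame of case between -0.076 and 0.076 m and y of contactor in the frame of case between -0.096 and 0.096 m and x of valve in the frame of case between -0.076 and 0.076 m and y of valve in the frame of case between -0.096 and 0.096 m and x of gearmotor in the frame of case between -0.076 and 0.076 m and y of gearmotor in the frame of case between -0.096 and 0.096 m), for 0.2 s.
4. the lever is swung back to clamp the shut cover (value of joint cover below 0.008 m and value of joint lever below 0.2 rad), for 0.2 s.
5. the slotted lock is turned a quarter turn to its stop with the key's blade in the slot (all of step 4 and value of joint cam above 1.45 rad and distance between key and cam_slot below 0.02 m), for 0.1 s.
At the end, for the whole second after the job is handed in: Every part present is inside the case; cover within 8 mm of shut; lever within 0.2 rad of clamped; lock turned past 1.45 rad (of 1.571); key at rest upright (within 0.12 rad) in the stand's pocket, within 12 mm of its centre and fully down (within 5 mm) (all of step 4 and x of capacitor in the frame of case between -0.076 and 0.076 m and y of capacitor in the frame of case between -0.096 and 0.096 m and z of each of capacitor, contactor, valve, gearmotor in the frame of case below 0.045 m and x of contactor in the frame of case between -0.076 and 0.076 m and y of contactor in the frame of case between -0.096 and 0.096 m and x of valve in the frame of case between -0.076 and 0.076 m and y of valve in the frame of case between -0.096 and 0.096 m and x of gearmotor in the frame of case between -0.076 and 0.076 m and y of gearmotor in the frame of case between -0.096 and 0.096 m and value of joint cam above 1.45 rad and horizontal distance between key and stand below 0.012 m and z of key in the frame of stand below 0.016 m and angle between key's own z axis and vertical below 0.12 rad and linear speed of key below 0.03 m/s); the robot touches nothing.
It fails at once if a bystander is pushed more than 30 mm (distance of any of tape, carton, mug from where it was at the start of the episode above 0.03 m).
It fails at once if a part is dropped or thrown (faster than 1.6 m/s) (linear speed of any of capacitor, contactor, valve, gearmotor above 1.6 m/s).
It fails at once if the lock is turned with the fingers instead of the key (contact force between the fingers and cam above 3 N).
Of capacitor, contactor, valve, gearmotor only 2 to 4 are there at a start; the rules pass over those that are not, and their reading is None.
At some moment in a run one of capacitor, contactor, valve, gearmotor may be knocked a few centimetres aside while the robot is not near it.
It also fails if it takes over 210 s, if anything falls off the work surface, if the arm or the gripper's body presses on something with over 40 N, if the wrist force passes 120 N, or if a joint passes its speed limit or range.

## Working session

There is one attempt and no reset: what is moved stays moved. The work goes in short steps, Python scripts to look and compute and a tool call to move; the robot and the scene stay as the last step left them, time stands still between calls to the robot, and variables do not carry over. Pictures are saved under pics/ and viewed, about 12 in all and at most 16, crops included, and the job is handed in when it is done.

Besides the shell and the picture viewer there is one more tool, called after "Emit:" as name(argument=value, ...) on one line, values as JSON. arm_command: Moves the arm, as the interface text tells. Its arguments: {"type":"object","properties":{"rows":{"type":"array","items":{"type":"array","items":{"type":"number"}}}},"required":["rows"]}

```bash
ls; mkdir -p pics
python3 - <<'E'
from cell import *
import cv2,numpy as np
np.set_printoptions(precision=3,suppress=True)
s=read_state();print(s['clock'],s['eef_pos'],s['ee_rot'],s['gripper_width'],grip_depth if not callable(grip_depth) else grip_depth())
for n in ['scene','top','wrist']:
    print(n,get_calibration(n)); cv2.imwrite(f'pics/{n}0.png',grab_frame(n))
E
```

```text
pics
0.0 [249.302 545.43  230.105] [[ 0.416  0.909 -0.001]
 [ 0.909 -0.416 -0.002]
 [-0.002 -0.    -1.   ]] 85.64956284589347 18.700000000000003
scene {'fx': 547.3759559280443, 'fy': 547.3759559280443, 'cx': 320.71369529497105, 'cy': 245.11474029720867, 'k1': -0.015528714079186478, 'pose': array([[   0.011,    0.638,   -0.77 , 1456.362],
       [   1.   ,    0.001,    0.016,  -21.371],
       [   0.011,   -0.77 ,   -0.638,  831.872],
       [   0.   ,    0.   ,    0.   ,    1.   ]])}
top {'fx': 470.7862219572187, 'fy': 470.7862219572187, 'cx': 318.78069054098273, 'cy': 239.60781146325033, 'k1': -0.06586913539949626, 'pose': array([[   0.029,   -0.999,    0.042,  541.922],
       [  -0.999,   -0.029,   -0.015,  -14.939],
       [   0.016,   -0.041,   -0.999, 1175.531],
       [   0.   ,    0.   ,    0.   ,    1.   ]])}
wrist {'fx': 373.1962141508377, 'fy': 373.1962141508377, 'cx': 317.9692914011031, 'cy': 247.80831296642285, 'k1': -0.03320605707397724, 'T_tool_cam': array([[   1.   ,   -0.001,    0.   ,    0.16 ],
       [   0.001,    0.946,    0.324,  -83.153],
       [  -0.   ,   -0.324,    0.946, -142.184],
       [   0.   ,    0.   ,    0.   ,    1.   ]])}
```

View pics/top0.png

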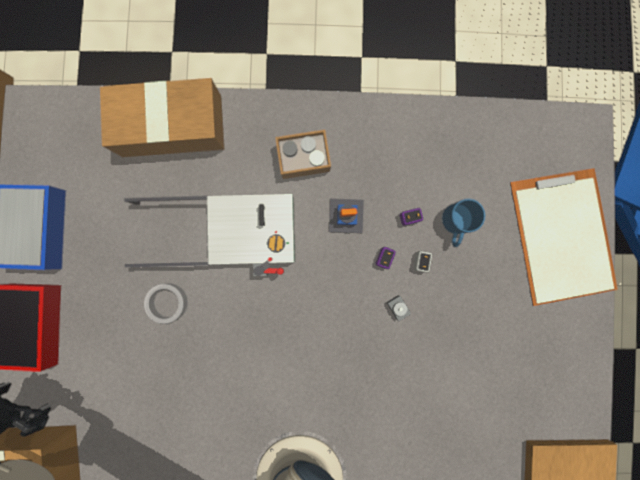

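View pics/scene0.png

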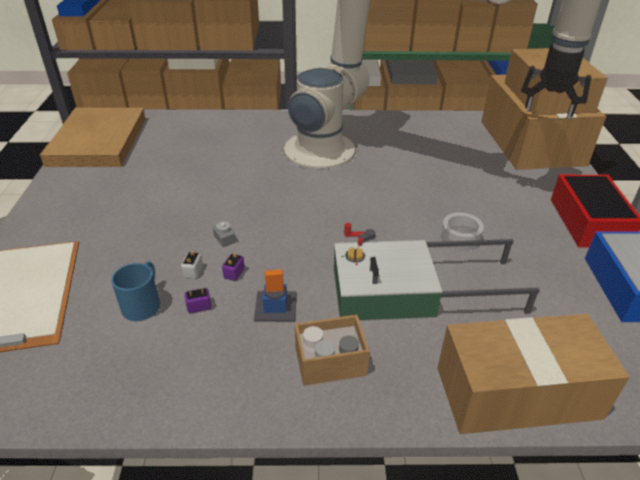

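The top view shows:
- **Case:** white cover at (250,229), with the lever knob at (272,271), the brass lock at (276,243) and the handle at (261,215).
- **Key:** at (347,213).
- **Spare part candidates:** silver capacitor (425,261) and gearmotor (398,308). The purple look-alikes at (411,216) and (386,258) are not wanted.
- **Bystanders:** tape (164,303), carton (303,153), mug (463,217).

I'll check the part choice in one close crop and measure positions.

```bash
cat > h.py <<'E'
import cv2,numpy as np
from cell import *
np.set_printoptions(precision=2,suppress=True)
def cam(name,st=None):
    c=get_calibration(name)
    if name=='wrist':
        T=np.eye(4);T[:3,:3]=st['ee_rot'];T[:3,3]=st['eef_pos'];P=T@c['T_tool_cam']
    else: P=c['pose']
    return c,P
def ray(C,uv):
    c,P=C; d=(np.array(uv,float)-[c['cx'],c['cy']])/[c['fx'],c['fy']]
    u=d.copy()
    for _ in range(20): u=d/(1+c['k1']*(u@u))
    r=P[:3,:3]@np.r_[u,1]; return P[:3,3],r/np.linalg.norm(r)
def onz(C,uv,z):
    o,r=ray(C,uv); return o+r*(z-o[2])/r[2]
def two(C1,a,C2,b):
    o1,r1=ray(C1,a);o2,r2=ray(C2,b)
    t=np.linalg.lstsq(np.c_[r1,-r2],o2-o1,rcond=None)[0]
    p,q=o1+r1*t[0],o2+r2*t[1]; return (p+q)/2,np.linalg.norm(p-q)
def proj(C,X):
    c,P=C; p=P[:3,:3].T@(np.array(X,float)-P[:3,3]); u=p[:2]/p[2]
    return u*(1+c['k1']*(u@u))*[c['fx'],c['fy']]+[c['cx'],c['cy']]
def blobs(m,amin=20):
    n,l,s,c=cv2.connectedComponentsWithStats(m.astype(np.uint8))
    return [(c[i],s[i],l==i) for i in range(1,n) if s[i,4]>=amin]
def rect(m):
    k,_=cv2.findContours(m.astype(np.uint8),cv2.RETR_EXTERNAL,cv2.CHAIN_APPROX_NONE)
    return cv2.minAreaRect(max(k,key=cv2.contourArea))
E
python3 - <<'E'
from h import *
im=cv2.imread('pics/top0.png');C=cam('top');hsv=cv2.cvtColor(im,cv2.COLOR_BGR2HSV)
H,S,V=[hsv[...,i].astype(int) for i in range(3)]
roi=np.zeros(H.shape,bool);roi[120:340,100:500]=1
def show(n,m,z):
    for c,s,b in blobs(m&roi,8):
        r=rect(b); pts=np.array([onz(C,p,z)[:2] for p in cv2.boxPoints(r)]); print(n,c,s[4],'world',onz(C,c,z)[:2],'sides',np.linalg.norm(pts[1]-pts[0]),np.linalg.norm(pts[2]-pts[1]),'edge ang',np.degrees(np.arctan2(*(pts[1]-pts[0])[::-1])))
w=(S<25)&(V>200); w=cv2.morphologyEx(w.astype(np.uint8),cv2.MORPH_CLOSE,np.ones((5,5)))>0
show('white',w,75)
show('red',((H<6)|(H>174))&(S>150)&(V>90),98)
show('orange',(H>6)&(H<20)&(S>200)&(V>150),101)
show('blue',(H>105)&(H<125)&(S>100)&(V>60),45)
show('purple',(H>125)&(H<165)&(S>80),40)
a=cv2.resize(im[190:330,330:480],None,fx=5,fy=5,interpolation=3)
b=cv2.resize(im[185:285,195:305],None,fx=5,fy=5,interpolation=3)
cv2.imwrite('pics/c1.png',a[:600])
E
```

```text
white [316.42 157.01] 169 world [782.89 -19.92] sides 33.6791258565341 31.90755321757889 edge ang -42.86312130494515
white [248.09 228.14] 5184 world [609.9  135.09] sides 198.28527697407313 158.46660232380177 edge ang -86.65292174312901
white [400.92 309.17] 12 world [ 430.65 -227.88] sides 9.338487987805806 4.713646905650536 edge ang 1.4223249754729665
red [273.87 270.5 ] 82 world [513.36  69.78] sides 41.10244731938023 11.403264649671813 edge ang -88.33608934332086
orange [348.45 211.48] 60 world [653.33 -96.87] sides 30.429201474399182 9.850482893491328 edge ang -82.51543530601566
blue [339.33 206.33] 15 world [670.93 -78.8 ] sides 13.722064711228962 6.832755382566726 edge ang -43.25604928346079
blue [354.4 205.6] 10 world [ 673.84 -115.17] sides 9.682651220415096 4.853144470331641 edge ang -88.21694543769797
blue [340.23 221.62] 26 world [634.03 -81.94] sides 9.842300547435018 20.73208895571826 edge ang -33.88735580821176
blue [353.22 222.09] 32 world [ 633.81 -113.31] sides 22.8501460074132 10.997186147306014 edge ang -56.32004437652374
purple [410.15 216.83] 127 world [ 651.28 -252.24] sides 51.943679892656526 31.93394207968357 edge ang -74.2383819140033
purple [384.44 257.51] 123 world [ 550.65 -191.61] sides 48.597359292540155 33.37115713800389 edge ang -20.494193507441903
```

View pics/c1.png

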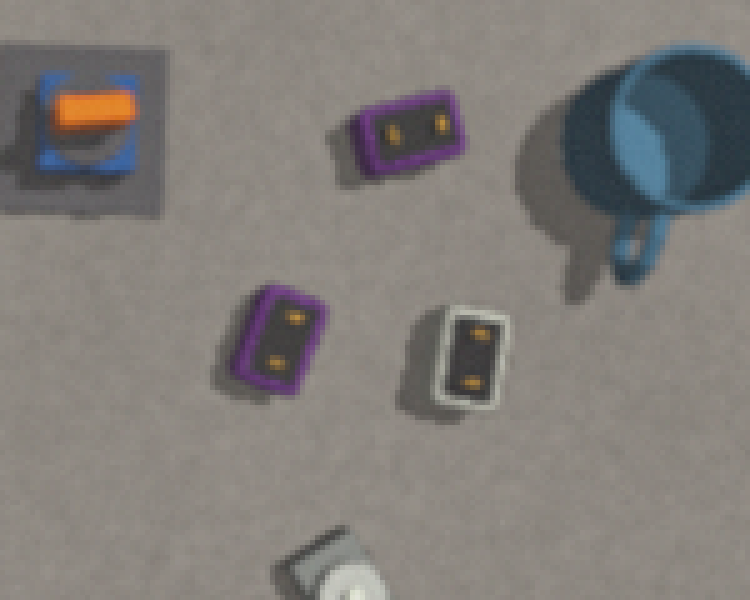

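The crop confirms the silver capacitor at (425,261) and the gearmotor at (398,308), and no other real parts are visible. Next I look at the case with the wrist camera.

Emit:
arm_command(rows=[[8.5,0,0,0,0,0,-7],[8.5,0,0,0,0,0,-7],[8.5,0,0,0,0,0,-7],[8.5,0,0,0,0,0,-7],[8.5,-3.4,2.2,0,0,0,0],[8.5,-3.4,2.2,0,0,0,0],[8.5,-3.4,2.2,0,0,0,0],[8.5,-3.4,2.2,0,0,0,0],[8.5,-3.4,2.2,0,0,0,0],[8.5,-3.4,2.2,0,0,0,0],[8.5,-3.4,2.2,0,0,0,0],[8.5,-3.4,2.2,0,0,0,0],[8.5,-3.4,2.2,0,0,0,0],[8.5,-3.4,2.2,0,0,0,0],[8.5,-3.4,2.2,0,0,0,0],[8.5,-3.4,2.2,0,0,0,0],[8.5,-3.4,2.2,0,0,0,0],[8.5,0,0,0,0,0,0],[8.5,0,0,0,0,0,0]])

```text
clock: 2.52
eef_pos: [561.1, 121.9, 230.9]
ee_rot: [[-0.06, 0.998, -0.001], [0.998, 0.06, 0.0], [0.0, -0.001, -1.0]]
ft_force: [-0.7, 0.9, 0.7]
gripper_width: 84.8
```

```bash
cat >> h.py <<'E'
def snap(name,fn):
    s=read_state(); im=grab_frame(name); cv2.imwrite(f'pics/{fn}.png',im); np.save(f'pics/{fn}.npy',np.c_[s['ee_rot'],s['eef_pos']]); return im,cam(name,s)
def load(fn):
    M=np.load(f'pics/{fn}.npy'); return cv2.imread(f'pics/{fn}.png'),cam('wrist',dict(ee_rot=M[:,:3],eef_pos=M[:,3]))
def hsvm(im): return [x.astype(int) for x in cv2.split(cv2.cvtColor(im,cv2.COLOR_BGR2HSV))]
def plan(x,y,z,toolx_deg):
    "shift (cm, tool axes after the turn) and turn about tool z (deg)"
    s=read_state(); R=np.array(s['ee_rot']); a=np.degrees(np.arctan2(R[1,0],R[0,0])); t=np.radians(toolx_deg)
    d=np.array([x,y,z])-s['eef_pos']; ex=np.array([np.cos(t),np.sin(t),0]);ey=np.array([np.sin(t),-np.cos(t),0])
    print('turn',round(-(((toolx_deg-a)+180)%360-180),2),'shift cm',np.array([d@ex,d@ey,-d[2]])/10,'now',np.array(s['eef_pos']),round(a,2),'t',round(s['clock'],1))
E
python3 - <<'E'
from h import *
im,C=snap('wrist','w1');s=read_state();print(s['eef_pos'],s['ee_rot'],s['ft_force'])
E
```

```text
[560.99 122.29 231.14] [[-0.06  1.   -0.  ]
 [ 1.    0.06  0.  ]
 [ 0.   -0.   -1.  ]] [-0.22  0.25  0.04]
```

View pics/w1.png

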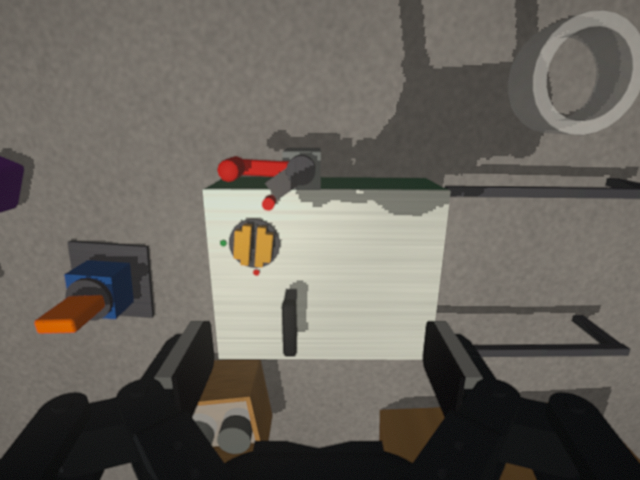

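The wrist view shows the lever knob at (230,168), the lug pin at (268,203), the brass lock at (255,243) with its slot along the case x axis, the handle at (290,322), and the key leaning in perspective at (70,310). I'll fit the case pose from these points.

```bash
cat >> h.py <<'E'
def fitpose(L,W):
    L,W=np.array(L),np.array(W); l,w=L-L.mean(0),W-W.mean(0)
    a=np.arctan2((l[:,0]*w[:,1]-l[:,1]*w[:,0]).sum(),(l*w).sum()); R=np.array([[np.cos(a),-np.sin(a)],[np.sin(a),np.cos(a)]])
    t=W.mean(0)-R@L.mean(0); return np.degrees(a),t,W-(L@R.T+t)
E
python3 - <<'E'
from h import *
im,C=load('w1');H,S,V=hsvm(im)
red=((H<6)|(H>174))&(S>150)&(V>80); red[:100]=0;red[300:]=0
for c,s,b in blobs(red,15): print('red',c,s)
br=(H>12)&(H<28)&(S>120)&(V>100); br[:205]=0;br[280:]=0;br[:,:215]=0;br[:,300:]=0
br=cv2.morphologyEx(br.astype(np.uint8),cv2.MORPH_CLOSE,np.ones((9,9)))
k,_=cv2.findContours(br,cv2.RETR_EXTERNAL,cv2.CHAIN_APPROX_NONE);k=max(k,key=cv2.contourArea);e=cv2.fitEllipse(k);print('brass',e)
dk=(V<60);dk[:280]=0;dk[362:]=0;dk[:,:270]=0;dk[:,310:]=0
hb=max(blobs(dk),key=lambda t:t[1][4]);print('handle',hb[0],hb[1],rect(hb[2]))
w=(S<40)&(V>170)
def line(pts): vx,vy,x,y=cv2.fitLine(np.float32(pts),cv2.DIST_HUBER,0,.01,.01).ravel(); return np.array([vy,-vx,vy*x-vx*y])
def X(a,b): p=np.cross(a*[1,1,-1],b*[1,1,-1]); return p[:2]/p[2]
left=line([(np.where(w[r,150:420])[0][0]+149.5,r) for r in range(215,345,3)])
right=line([(np.where(w[r,250:470])[0][-1]+250.5,r) for r in range(220,315,3)])
top=line([(c,np.where(w[150:260,c])[0][0]+149.5) for c in list(range(212,255,3))])
bot=line([(c,np.where(w[300:380,c])[0][-1]+300.5) for c in list(range(305,415,3))])
# top right part, past the lever
cr={'tl':X(left,top),'bl':X(left,bot),'br':X(right,bot)}
print(cr)
L=[(-80,-100),(80,-100),(80,100)];W=[onz(C,cr[k],75)[:2] for k in('tl','bl','br')]
L.append((-35,-60));W.append(onz(C,e[0],90)[:2])
for c,s,b in blobs(red,15):
    if abs(c[0]-268)<8 and s[4]<250: L.append((-71,-45));W.append(onz(C,(s[0]+s[2]/2,s[1]+s[3]/2),91)[:2])
print(np.array(W)); print(fitpose(L,W))
E
```

```text
red [248.95 168.04] [ 218  157   70   25 1071]
red [268.53 202.61] [263 196  12  14 123]
red [255.9  271.95] [254 270   5   5  20]
brass ((252.65255737304688, 245.27561950683594), (40.268123626708984, 42.14895248413086), 148.95584106445312)
handle [289.48 322.89] [283 290  14  66 769] ((289.4047546386719, 322.4755859375), (64.89521789550781, 12.887186050415039), 88.45184326171875)
{'tl': array([201.67, 189.5 ]), 'bl': array([218.39, 358.5 ]), 'br': array([429.6, 358.5])}
[[535.98  26.73]
 [695.82  35.64]
 [684.2  234.98]
 [575.78  70.41]
 [540.41  83.03]]
(np.float64(3.0510323154508594), array([609.45, 131.38]), array([[ 1.1 , -0.53],
       [ 1.16, -0.13],
       [ 0.19, -0.52],
       [-1.91,  0.81],
       [-0.54,  0.36]]))
```

```bash
cat >> h.py <<'E'
YAW=3.05;ORG=np.array([609.45,131.38])
def case(x,y):
    a=np.radians(YAW); return ORG+np.array([[np.cos(a),-np.sin(a)],[np.sin(a),np.cos(a)]])@[x,y]
E
python3 - <<'E'
from h import *
im,C=load('w1'); print('knob meas',onz(C,(229.5,168.5),112)); k=case(-97,-70); print('knob model',k,'handle',case(30,-30),'meas',onz(C,(289.4,322.5),108))
print(read_state()['joints'])
plan(*k,160,183); plan(*k,160,93)
E
```

```text
knob meas [513.09  57.8  112.  ]
knob model [516.31  56.32] handle [641.   103.02] meas [633.67 103.11 108.  ]
[  8.89   1.23  74.66   0.03 104.13 -84.58]
turn -89.53 shift cm [ 4.81 -6.35  7.11] now [560.99 122.29 231.14] 93.47 t 2.6
turn 0.47 shift cm [-6.35 -4.81  7.11] now [560.99 122.29 231.14] 93.47 t 2.6
```

Emit:
arm_command(rows=[[3.4,0,0,0,0,0,10],[3.4,0,0,0,0,0,10],[3.4,0,0,0,0,0,10],[3.4,0,0,0,0,0,10],[3.4,0,0,0,0,0,10],[3.4,0,0,0,0,0,10],[3.4,0,0,0,0,0,10],[3.4,0,0,0,0,0,10],[3.4,0,0,0,0,0,10.4],[3.4,-2.5,3.1,0,0,0,0],[3.4,-2.4,3.2,0,0,0,0],[3.4,0,0,4,0,0,0],[3.4,0,0,4,0,0,0],[3.4,0,0,0,0,0,0],[3.4,0,0,0,0,0,0]])

```text
clock: 4.45
eef_pos: [516.2, 56.8, 153.2]
ee_rot: [[0.999, 0.054, 0.002], [0.054, -0.999, 0.0], [0.002, -0.0, -1.0]]
ft_force: [0.5, 0.2, 0.2]
gripper_width: 34.0
```

Run:
```python
from h import *
im,C=snap('wrist','w2')
H,S,V=hsvm(im)
for c,s,b in blobs(((H<6)|(H>174))&(S>150)&(V>80),15): print('red',c,s)
plan(515,57,88,3.05)
print(proj(C,[*case(-97,-70),112]))
```

```text
red [315.13 254.96] [ 301  204   27   93 1760]
red [362.1  227.82] [354 218  17  20 238]
red [459.91 246.02] [456 243   8   7  46]
turn 0.04 shift cm [-0.16 -0.04  6.58] now [516.64  56.71 153.84] 3.09 t 4.5
[317.35 285.25]
```

View pics/w2.png

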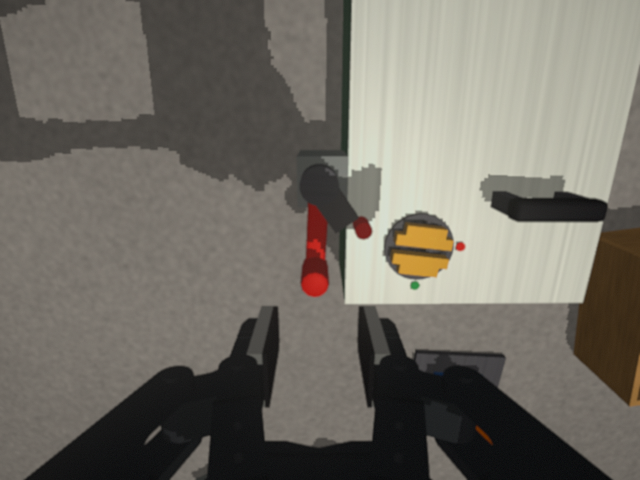

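The knob top at (315,285) matches the model's (317,285) and lies between the jaws. I descend, cage it and swing.

Emit:
arm_command(rows=[[3.4,-0.1,0,2,0,0,0],[3.4,0,0,2.4,0,0,0],[3.4,0,0,2,0,0,0],[2,0,0,0,0,0,0],[2,0,0,0,0,0,0],[2,0,0,0,0,0,0]])

```text
clock: 5.25
eef_pos: [515.5, 56.1, 88.5]
ee_rot: [[0.999, 0.053, 0.002], [0.053, -0.999, 0.0], [0.002, -0.0, -1.0]]
ft_force: [1.0, 0.5, 0.8]
gripper_width: 20.0
```

Emit:
arm_command(rows=[[2,-0.52,-0.03,0,0,0,6],[2,-0.52,-0.03,0,0,0,6],[2,-0.52,-0.03,0,0,0,6],[2,-0.52,-0.03,0,0,0,6],[2,-0.52,-0.03,0,0,0,6],[2,-0.52,-0.03,0,0,0,6],[2,-0.52,-0.03,0,0,0,6],[2,-0.52,-0.03,0,0,0,6],[2,-0.52,-0.03,0,0,0,6],[2,-0.52,-0.03,0,0,0,6],[2,-0.52,-0.03,0,0,0,6],[2,-0.52,-0.03,0,0,0,6],[2,-0.52,-0.03,0,0,0,6],[2,-0.52,-0.03,0,0,0,6],[2,-0.52,-0.03,0,0,0,6],[2,-0.2,0,0,0,0,0],[3.4,0.1,0,0,0,0,0],[3.4,0,0,0,0,0,0]])

```text
clock: 7.5
eef_pos: [462.7, 104.3, 87.4]
ee_rot: [[0.054, -0.999, 0.0], [-0.999, -0.054, 0.0], [-0.0, -0.0, -1.0]]
ft_force: [-0.3, 0.7, -0.8]
gripper_width: 34.1
```

Emit:
arm_command(rows=[[3.4,0,0,-3,0,0,0],[3.4,0,0,-5,0,0,0],[3.4,0,0,-5,0,0,0],[3.4,0,0,0,0,0,0]])

```text
clock: 8.0
eef_pos: [464.4, 104.6, 222.5]
ee_rot: [[0.054, -0.999, 0.009], [-0.999, -0.054, 0.001], [-0.001, -0.009, -1.0]]
ft_force: [0.1, -0.3, -0.6]
gripper_width: 33.7
```

Run:
```python
from h import *
im,C=snap('wrist','w3')
H,S,V=hsvm(im)
for c,s,b in blobs(((H<6)|(H>174))&(S>150)&(V>80),15): print('red',c,s)
print('expected knob px',proj(C,[*case(-147,-20),112]),proj(C,[*case(-71,-45),91]))
h=case(30,-30)
plan(*h,150,3.05-90);print(read_state()['joints'])
```

```text
red [377.33  40.78] [374  38   7   7  36]
red [355.4 134.5] [349 129  14  12 134]
red [319.85 222.31] [ 311  185   20   69 1020]
expected knob px [319.68 246.67] [355.09 135.18]
turn 0.01 shift cm [  1.09 -17.71   6.95] now [463.58 104.46 219.51] -86.94 t 8.1
[  8.59 -14.42  90.31   0.01 103.86  95.53]
```

Lever swung out (the knob is where expected). Now I grip the cover handle.

Emit:
arm_command(rows=[[3.6,0.3,-4.4,0,0,0,0],[3.6,0.3,-4.4,0,0,0,0],[3.6,0.3,-4.4,0,0,0,0],[3.6,0.2,-4.5,0,0,0,0],[3.6,0,0,4,0,0,0],[3.6,0,0,4,0,0,0],[3.6,0,0,3,0,0,0],[3.6,0,0,2,0,0,0],[3.6,0,0,0,0,0,0],[0.5,0,0,0,0,0,0],[0.5,0,0,0,0,0,0],[0.5,0,0,0,0,0,0],[0.5,0,0,0,0,0,0],[0.5,0,0,0,0,0,0]])

```text
clock: 9.8
eef_pos: [640.9, 102.9, 89.4]
ee_rot: [[0.053, -0.999, 0.003], [-0.999, -0.053, 0.0], [-0.0, -0.003, -1.0]]
ft_force: [-1.1, -0.3, 6.2]
gripper_width: 10.4
```

Emit:
arm_command(rows=[[0.5,-0.4,0,0,0,0,0],[0.5,-0.8,0,0,0,0,0],[0.5,-1.2,0,0,0,0,0],[0.5,-1.2,0,0,0,0,0],[0.5,-1.2,0,0,0,0,0],[0.5,-1.2,0,0,0,0,0],[0.5,-1.2,0,0,0,0,0],[0.5,-1.2,0,0,0,0,0],[0.5,-1.2,0,0,0,0,0],[0.5,-1.2,0,0,0,0,0],[0.5,-1.2,0,0,0,0,0],[0.5,-1.2,0,0,0,0,0],[0.5,-1.2,0,0,0,0,0],[0.5,-1.2,0,0,0,0,0],[0.5,-1.2,0,0,0,0,0],[0.5,-1.2,0,0,0,0,0],[0.5,-1.2,0,0,0,0,0],[0.5,-0.8,0,0,0,0,0],[0.5,0,0,0,0,0,0],[0.5,0,0,0,0,0,0]])

```text
clock: 12.3
eef_pos: [630.5, 292.7, 89.4]
ee_rot: [[0.046, -0.999, -0.001], [-0.999, -0.046, -0.015], [0.015, 0.001, -1.0]]
ft_force: [-6.2, -32.0, 12.1]
gripper_width: 10.6
```

Emit:
arm_command(rows=[[0.5,0.5,0,0,0,0,0],[3.5,0,0,0,0,0,0],[3.5,0,0,0,0,0,0],[3.5,0,0,-4,0,0,0],[3.5,0,0,-5,0,0,0],[3.5,0,0,-5,0,0,0],[8.5,4.5,1,0,0,0,0],[8.5,4.5,1,0,0,0,0],[8.5,4.5,1,0,0,0,0],[8.5,4.5,1,0,0,0,0],[8.5,4.5,1,0,0,0,0],[8.5,4.5,1,0,0,0,0],[8.5,4.5,1,0,0,0,0],[8.5,4.5,1,0,0,0,0],[8.5,4.5,1,0,0,0,0],[8.5,4.5,1,0,0,0,0],[8.5,4.5,1,0,0,0,0],[8.5,4.5,1,0,0,0,0],[8.5,0,0,0,0,0,0],[8.5,0,0,0,0,0,0]])

```text
clock: 14.8
eef_pos: [538.8, -247.3, 227.1]
ee_rot: [[0.053, -0.999, 0.0], [-0.999, -0.053, 0.001], [-0.001, -0.0, -1.0]]
ft_force: [0.1, 0.9, 0.7]
gripper_width: 85.3
```

Run:
```python
from h import *
im,C=snap('wrist','w4'); t,_=snap('top','t4')
a=cv2.resize(t[180:330,100:300],(480,360));b=cv2.resize(im,(480,360))
cv2.imwrite('pics/v4.png',np.vstack([im[:, :],])) 
cv2.imwrite('pics/t4c.png',a)
s=read_state();print(s['eef_pos'],s['joints'],s['clock'])
for p in [(425,261),(398,308)]:
    X=onz(cam('top'),p,42);print(X,proj(C,X))
```

```text
[ 538.97 -246.73  227.33] [-27.9    4.04  72.15   0.03 103.8   58.97] 14.9
[ 544.93 -290.29   42.  ] [366.37 214.35]
[ 429.95 -227.12   42.  ] [292.29 323.46]
```

View pics/v4.png

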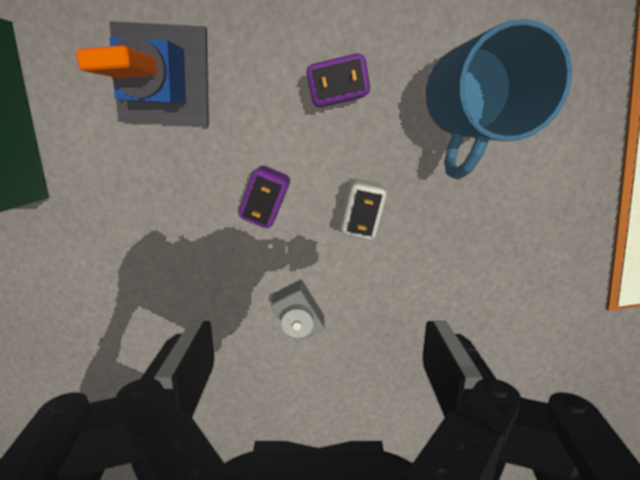

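View pics/t4c.png

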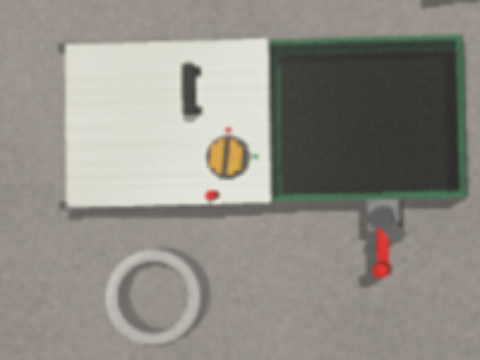

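The cover is fully open, the lever is out and the case is empty. In the wrist view the capacitor is at (365,210) and the gearmotor at (297,310). I measure both.

Run:
```python
from h import *
im,C=load('w4');H,S,V=hsvm(im)
sub=np.zeros(H.shape,bool);sub[165:250,330:400]=1
m=(V>150)&(S<50)&sub; m=cv2.morphologyEx(m.astype(np.uint8),cv2.MORPH_CLOSE,np.ones((3,3)))
r=rect(m); P=np.array([onz(C,p,40)[:2] for p in cv2.boxPoints(r)])
e1,e2=P[1]-P[0],P[2]-P[1]; print('cap',P.mean(0),np.linalg.norm(e1),np.linalg.norm(e2),np.degrees(np.arctan2(e1[1],e1[0])),np.degrees(np.arctan2(e2[1],e2[0])))
b=[c for c,s,_ in blobs((H>10)&(H<30)&(S>120)&(V>90)&sub,5)];print(b)
T=np.array([onz(C,c,48)[:2] for c in b[:2]]);d=T[1]-T[0];print('term',T.mean(0),np.linalg.norm(d),np.degrees(np.arctan2(d[1],d[0])))
sub[:]=0;sub[270:350,255:335]=1
print('bg',np.median(V[260:275,330:360]),np.median(S[260:275,330:360]))
g=cv2.resize(im[265:355,250:345],None,fx=6,fy=6,interpolation=3);cv2.imwrite('pics/g.png',g)
```

```text
cap [ 546.81 -288.58] 48.16345261171463 31.6233822837511 -9.417073769444189 -100.77905626370496
[array([368.21, 201.63]), array([361.73, 227.36])]
term [ 546.02 -288.18] 23.805902636294697 171.40017572636384
bg 147.0 27.0
```

View pics/g.png

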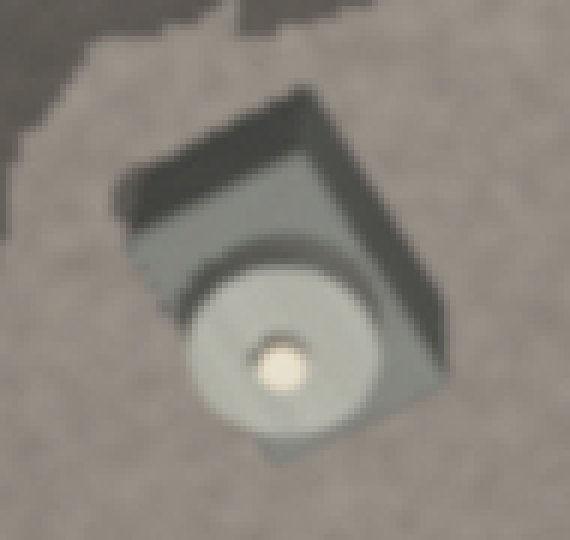

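Run:
```python
from h import *
im,C=load('w4')
P=np.array([onz(C,p,30)[:2] for p in [(271.7,305),(300,290.8),(324.5,327.5),(295.8,342)]])
print(P.mean(0)); 
for i in range(4):
    e=P[(i+1)%4]-P[i];print(np.linalg.norm(e),np.degrees(np.arctan2(e[1],e[0])))
plan(546.4,-288.4,12,-99)
```

```text
[ 431.07 -232.28]
33.05771481251082 -58.234189759411365
48.67295318959552 -146.4172336088177
34.840498730750205 123.15797548597153
49.49547886960645 31.500432429670358
turn 12.14 shift cm [ 4.   -1.39 21.53] now [ 538.97 -246.73  227.33] -86.86 t 14.9
```

Emit:
arm_command(rows=[[6,0,0,0,0,0,6],[6,0,0,0,0,0,6.1],[6,4,-1.4,0,0,0,0],[6,0,0,5,0,0,0],[6,0,0,5,0,0,0],[6,0,0,5,0,0,0],[6,0,0,4,0,0,0],[6,0,0,2.5,0,0,0],[6,0,0,0,0,0,0],[2,0,0,0,0,0,0],[2,0,0,0,0,0,0],[2,0,0,0,0,0,0],[2,0,0,0,0,0,0],[2,0,0,0,0,0,0],[2,0,0,-2,0,0,0],[2,0,0,-4,0,0,0],[2,0,0,-5,0,0,0],[2,0,0,-5,0,0,0],[2,0,0,0,0,0,0]])

```text
clock: 17.27
eef_pos: [547.7, -291.0, 179.9]
ee_rot: [[-0.158, -0.987, 0.009], [-0.987, 0.158, -0.006], [0.004, -0.01, -1.0]]
ft_force: [-0.0, -1.1, -1.7]
gripper_width: 33.0
```

Run:
```python
from h import *
snap('wrist','w5')
p=case(0,40); print(p); plan(*p,19,-87); print(read_state()['gripper_width'])
```

```text
[607.32 171.32]
turn -12.08 shift cm [-45.8   -8.46  15.71] now [ 546.77 -290.49  176.1 ] -99.08 t 17.3
33.168658283445005
```

View pics/w5.png

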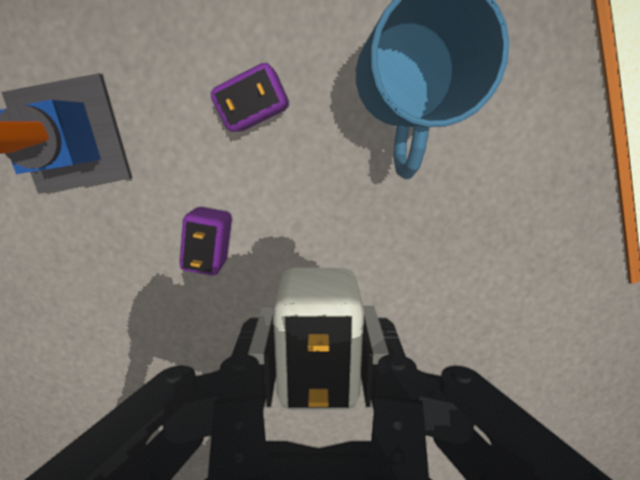

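Emit:
arm_command(rows=[[2,0,0,0,0,0,-6],[2,0,0,0,0,0,-6.1],[2,-4.58,-0.85,0,0,0,0],[2,-4.58,-0.85,0,0,0,0],[2,-4.58,-0.85,0,0,0,0],[2,-4.58,-0.85,0,0,0,0],[2,-4.58,-0.85,0,0,0,0],[2,-4.58,-0.85,0,0,0,0],[2,-4.58,-0.85,0,0,0,0],[2,-4.58,-0.85,0,0,0,0],[2,-4.58,-0.85,0,0,0,0],[2,-4.58,-0.85,0,0,0,0],[2,0,0,0,0,0,0],[2,0,0,5,0,0,0],[2,0,0,5,0,0,0],[2,0,0,0,0,0,0]])

```text
clock: 19.32
eef_pos: [602.5, 170.1, 65.1]
ee_rot: [[0.052, -0.999, -0.013], [-0.999, -0.052, -0.003], [0.003, 0.013, -1.0]]
ft_force: [-0.2, 0.3, -2.4]
gripper_width: 33.2
```

Run:
```python
from h import *
p=case(0,40); plan(*p,18.5,-87); print(read_state()['gripper_width'])
```

```text
turn -0.02 shift cm [-0.09 -0.49  4.66] now [602.49 170.13  65.12] -87.02 t 19.3
33.16192529229752
```

Emit:
arm_command(rows=[[2,0,0,0,0,0,0],[2,0,0,0,0,0,0]])

```text
clock: 19.58
eef_pos: [608.3, 172.1, 75.8]
ee_rot: [[0.053, -0.999, 0.005], [-0.999, -0.053, 0.001], [-0.001, -0.005, -1.0]]
ft_force: [0.9, 0.4, -1.8]
gripper_width: 32.7
```

Emit:
arm_command(rows=[[2,0,0,2,0,0,0],[2,0,0,1.5,0,0,0],[2,0,0,1,0,0,0],[2,0,0,0.7,0,0,0],[2,0,0,0.3,0,0,0],[2,0,0,0,0,0,0],[2,0,0,0,0,0,0]])

```text
clock: 20.45
eef_pos: [607.5, 170.6, 19.9]
ee_rot: [[0.052, -0.999, 0.002], [-0.999, -0.052, -0.002], [0.002, -0.002, -1.0]]
ft_force: [-5.6, -7.6, 9.4]
gripper_width: 33.0
```

Emit:
arm_command(rows=[[5,0,0,0,0,0,0],[5,0,0,0,0,0,0],[5,0,0,0,0,0,0],[5,0,0,-3,0,0,0],[5,0,0,-5,0,0,0],[5,0,0,-5,0,0,0],[5,0,0,-5,0,0,0],[6,3.94,1.58,0,0,0,0],[6,3.94,1.58,0,0,0,0],[6,3.94,1.58,0,0,0,0],[6,3.94,1.58,0,0,0,0],[6,3.94,1.58,0,0,0,0],[6,3.94,1.58,0,0,0,0],[6,3.94,1.58,0,0,0,0],[6,3.94,1.58,0,0,0,0],[6,3.94,1.58,0,0,0,0],[6,3.94,1.58,0,0,0,0],[6,0,0,0,0,0,0],[6,0,0,0,0,0,0],[6,0,0,0,0,0,0]])

```text
clock: 22.95
eef_pos: [470.2, -228.8, 197.4]
ee_rot: [[0.054, -0.999, 0.0], [-0.999, -0.054, 0.0], [-0.0, -0.0, -1.0]]
ft_force: [0.4, -0.1, -0.1]
gripper_width: 60.3
```

Run:
```python
from h import *
im,C=snap('wrist','w6');print(proj(C,[431,-232,30]))
c=cv2.resize(im[120:420,180:460],(560,600));t,_=snap('top','t6')
t=cv2.resize(t[190:275,200:300],(500,425));o=np.zeros((600,800,3),np.uint8);o[:600,:440]=cv2.resize(c,(440,471)).repeat(1,0)[:600] if 0 else cv2.resize(im[120:420,180:400],(440,600));o[:306,440:]=cv2.resize(t,(360,306))
cv2.imwrite('pics/v6.png',o)
plan(431,-232,8,-58)
```

```text
[319.38 266.29]
turn -28.88 shift cm [-1.81  3.48 18.94] now [ 470.12 -228.85  197.38] -86.88 t 23.1
```

View pics/v6.png

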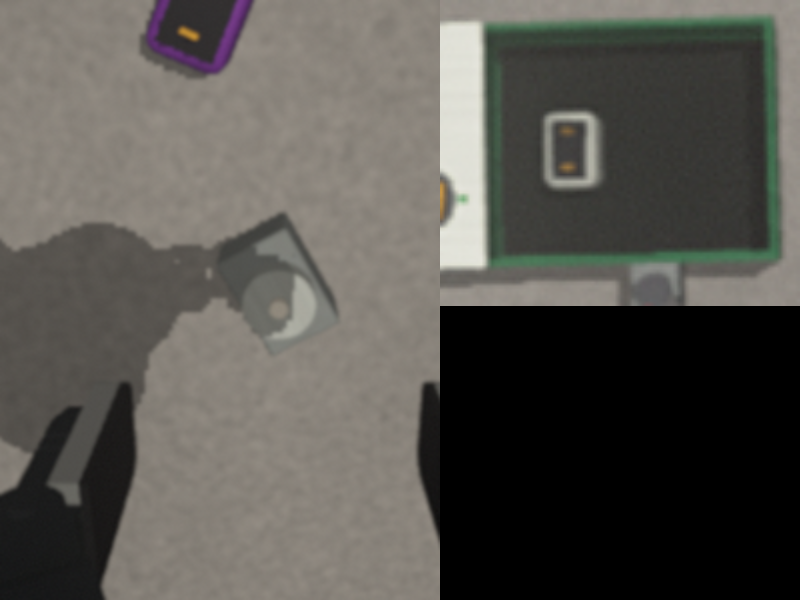

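The capacitor is upright in the case. The gearmotor hasn't moved: its centre is at about (319,264), against (319,266) predicted. I grasp it.

Emit:
arm_command(rows=[[6,0,0,0,0,0,-9.6],[6,0,0,0,0,0,-9.6],[6,0,0,0,0,0,-9.7],[6,-1.8,3.5,0,0,0,0],[6,0,0,5,0,0,0],[6,0,0,5,0,0,0],[6,0,0,4,0,0,0],[6,0,0,3,0,0,0],[6,0,0,1.9,0,0,0],[6,0,0,0,0,0,0],[2,0,0,0,0,0,0],[2,0,0,0,0,0,0],[2,0,0,0,0,0,0],[2,0,0,0,0,0,0],[2,0,0,0,0,0,0]])

```text
clock: 24.92
eef_pos: [431.7, -233.7, 10.4]
ee_rot: [[0.529, -0.849, 0.003], [-0.849, -0.529, -0.002], [0.003, -0.002, -1.0]]
ft_force: [-0.8, 0.4, 6.1]
gripper_width: 35.0
```

Emit:
arm_command(rows=[[2,0,0,-2,0,0,0],[2,0,0,-4,0,0,0],[2,0,0,-4,0,0,0],[2,0,0,-4,0,0,0],[2,0,0,-4,0,0,0],[2,0,0,0,0,0,9.6],[2,0,0,0,0,0,9.6],[2,0,0,0,0,0,9.7],[2,0,0,0,0,0,0],[2,0,0,0,0,0,0],[2,0,0,0,0,0,0]])

```text
clock: 26.3
eef_pos: [430.4, -233.0, 188.2]
ee_rot: [[0.055, -0.999, -0.0], [-0.999, -0.055, 0.0], [-0.0, 0.0, -1.0]]
ft_force: [-0.0, 0.0, -2.1]
gripper_width: 34.9
```

Run:
```python
from h import *
snap('wrist','w7')
p=case(0,-40); plan(*p,14,-87); print(read_state()['gripper_width'])
```

```text
turn 0.11 shift cm [-31.45 -19.79  17.42] now [ 430.43 -232.98  188.23] -86.89 t 26.4
34.77296105183372
```

View pics/w7.png

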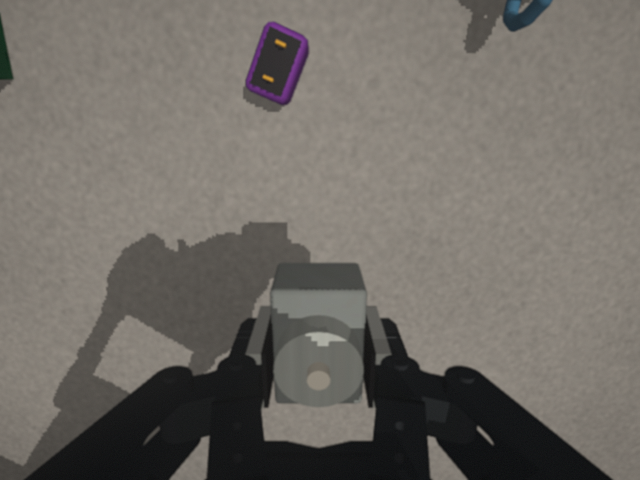

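The gearmotor is held square and level. I place it at case (0,-40).

Emit:
arm_command(rows=[[2,-3.93,-2.48,0,0,0,0],[2,-3.93,-2.48,0,0,0,0],[2,-3.93,-2.48,0,0,0,0],[2,-3.93,-2.48,0,0,0,0],[2,-3.93,-2.48,0,0,0,0],[2,-3.93,-2.48,0,0,0,0],[2,-3.93,-2.48,0,0,0,0],[2,-3.93,-2.48,0,0,0,0],[2,0,0,0,0,0,0],[2,0,0,4,0,0,0],[2,0,0,5,0,0,0],[2,0,0,3,0,0,0],[2,0,0,0,0,0,0],[2,0,0,2,0,0,0],[2,0,0,1.5,0,0,0],[2,0,0,0.9,0,0,0],[2,0,0,0.5,0,0,0],[2,0,0,0.3,0,0,0],[2,0,0,0,0,0,0],[2,0,0,0,0,0,0]])

```text
clock: 28.85
eef_pos: [612.2, 91.5, 16.8]
ee_rot: [[0.053, -0.999, 0.001], [-0.999, -0.053, 0.0], [-0.0, -0.001, -1.0]]
ft_force: [-0.6, 0.4, -2.3]
gripper_width: 34.8
```

Emit:
arm_command(rows=[[2,0,0,0.2,0,0,0],[2,0,0,0.1,0,0,0],[2,0,0,0,0,0,0],[2,0,0,0,0,0,0]])

```text
clock: 29.35
eef_pos: [612.5, 91.5, 15.4]
ee_rot: [[0.053, -0.999, 0.002], [-0.999, -0.053, 0.0], [0.0, -0.002, -1.0]]
ft_force: [-4.2, -0.4, 7.2]
gripper_width: 34.8
```

Emit:
arm_command(rows=[[5,0,0,0,0,0,0],[5,0,0,0,0,0,0],[5,0,0,0,0,0,0],[5,0,0,-3,0,0,0],[5,0,0,-5,0,0,0],[5,0,0,-5,0,0,0],[5,0,0,-5,0,0,0],[5,0,0,0,0,0,0],[5,0,0,0,0,0,0]])

```text
clock: 30.48
eef_pos: [612.0, 91.4, 193.0]
ee_rot: [[0.053, -0.999, 0.0], [-0.999, -0.053, -0.0], [0.0, -0.0, -1.0]]
ft_force: [-0.7, -0.1, -1.2]
gripper_width: 50.0
```

Run:
```python
from h import *
im,C=snap('wrist','w8');t,_=snap('top','t8');s,_=snap('scene','s8')
plan(*case(30,160),150,-86.95)
cv2.imwrite('pics/v8.png',np.hstack([cv2.resize(im,(400,300)),cv2.resize(t,(400,300))]))
cv2.imwrite('pics/v8b.png',np.vstack([np.hstack([cv2.resize(im,(400,300)),cv2.resize(t,(400,300))]),np.hstack([cv2.resize(s,(400,300)),cv2.resize(t[180:330,120:320],(400,300))])]))
```

```text
turn -0.02 shift cm [-20.01  -3.03   4.11] now [611.3   91.36 191.08] -86.97 t 30.6
```

View pics/v8b.png

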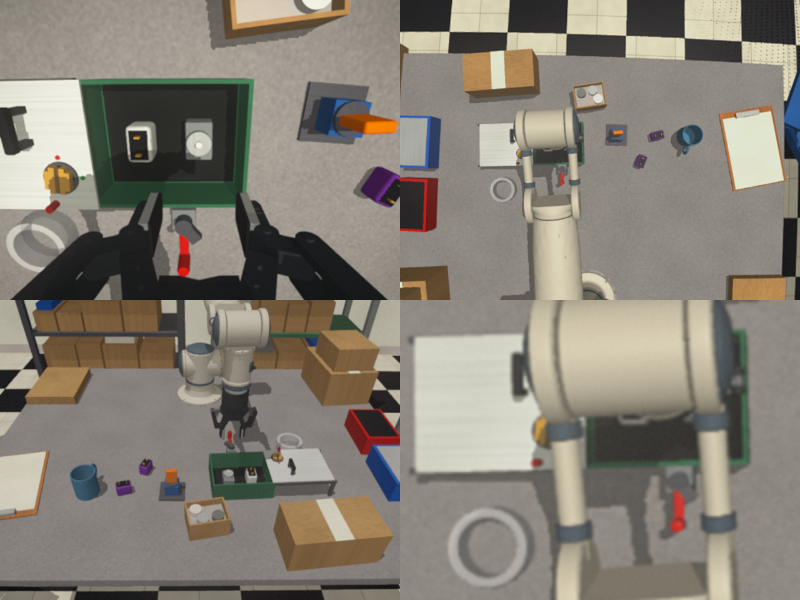

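Both parts are upright in the case (wrist view) and none are left on the bench. I close the cover.

Emit:
arm_command(rows=[[3.8,-5,-0.75,0,0,0,0],[3.8,-5,-0.75,0,0,0,0],[3.8,-5,-0.75,0,0,0,0],[3.8,-4.8,-0.75,0,0,0,0],[3.8,0,0,0,0,0,0],[3.8,0,0,4,0,0,0],[3.8,0,0,3,0,0,0],[3.8,0,0,2.2,0,0,0],[3.8,0,0,1.1,0,0,0],[3.8,0,0,0,0,0,0],[0.5,0,0,0,0,0,0],[0.5,0,0,0,0,0,0],[0.5,0,0,0,0,0,0],[0.5,0,0,0,0,0,0],[0.5,0,0,0,0,0,0]])

```text
clock: 32.5
eef_pos: [632.1, 291.1, 92.2]
ee_rot: [[0.053, -0.999, 0.003], [-0.999, -0.053, 0.001], [-0.001, -0.003, -1.0]]
ft_force: [-0.1, 0.2, 6.5]
gripper_width: 10.4
```

Run:
```python
from h import *
plan(*case(30,-30),88,-86.95);s=read_state();print(s['gripper_width'],s['ft_force'])
```

```text
turn -0.01 shift cm [18.83  0.11  0.42] now [632.09 291.12  92.2 ] -86.96 t 32.5
10.375125674163797 [-0.07  0.21  6.5 ]
```

Emit:
arm_command(rows=[[0.5,0.4,0,0,0,0,0],[0.5,0.8,0,0,0,0,0],[0.5,1.2,0,0,0,0,0],[0.5,1.2,0,0,0,0,0],[0.5,1.2,0,0,0,0,0],[0.5,1.2,0,0,0,0,0],[0.5,1.2,0,0,0,0,0],[0.5,1.2,0,0,0,0,0],[0.5,1.2,0,0,0,0,0],[0.5,1.2,0,0,0,0,0],[0.5,1.2,0,0,0,0,0],[0.5,1.2,0,0,0,0,0],[0.5,1.2,0,0,0,0,0],[0.5,1.2,0,0,0,0,0],[0.5,1.2,0,0,0,0,0],[0.5,1.2,0,0,0,0,0],[0.5,0.8,0,0,0,0,0],[0.5,0.4,0,0,0,0,0],[0.5,0,0,0,0,0,0],[0.5,0,0,0,0,0,0]])

```text
clock: 35.0
eef_pos: [642.4, 102.7, 92.1]
ee_rot: [[0.056, -0.998, 0.003], [-0.998, -0.055, 0.006], [-0.006, -0.004, -1.0]]
ft_force: [0.6, 10.0, 4.2]
gripper_width: 10.4
```

Emit:
arm_command(rows=[[0.5,-0.1,0,0,0,0,0],[3.6,0,0,0,0,0,0],[3.6,0,0,0,0,0,0],[3.6,0,0,-3,0,0,0],[3.6,0,0,-4,0,0,0],[3.6,0,0,-2,0,0,0],[3.4,-0.2,4.4,0,0,0,0],[3.4,-0.2,4.4,0,0,0,0],[3.4,-0.2,4.4,0,0,0,0],[3.4,-0.2,4.4,0,0,0,0],[3.4,0,0,0,0,0,0],[3.4,0,0,0,0,0,0],[3.4,0,0,0,0,0,0]])

```text
clock: 36.62
eef_pos: [466.2, 98.6, 180.0]
ee_rot: [[0.053, -0.999, -0.0], [-0.999, -0.053, -0.0], [0.0, 0.0, -1.0]]
ft_force: [-0.5, 0.6, 0.0]
gripper_width: 34.0
```

Run:
```python
from h import *
im,C=snap('wrist','w9')
H,S,V=hsvm(im)
for c,s,b in blobs(((H<6)|(H>174))&(S>150)&(V>80),15): print('red',c,s)
print('expected knob px',proj(C,[*case(-147,-20),112]),'lug',proj(C,[*case(-71,-45),91]))
plan(*case(-147,-20),88,-86.95)
```

```text
red [377.6   25.88] [374  22   8   9  60]
red [351.83 137.15] [344 130  16  15 196]
red [310.38 240.79] [ 298  197   25   81 1417]
expected knob px [309.76 269.77] lug [351.35 138.16]
turn -0.04 shift cm [-0.51  0.21  9.2 ] now [466.12  98.59 179.96] -86.99 t 36.7
```

Emit:
arm_command(rows=[[3.4,-0.5,0.2,0,0,0,0],[3.4,0,0,3,0,0,0],[3.4,0,0,3,0,0,0],[3.4,0,0,2.2,0,0,0],[3.4,0,0,1,0,0,0],[2,0,0,0,0,0,0],[2,0,0,0,0,0,0],[2,0,0,0,0,0,0]])

```text
clock: 37.67
eef_pos: [463.7, 103.7, 89.5]
ee_rot: [[0.053, -0.999, 0.002], [-0.999, -0.053, 0.0], [-0.0, -0.002, -1.0]]
ft_force: [0.3, -0.7, 0.6]
gripper_width: 19.9
```

Emit:
arm_command(rows=[[2,0.52,-0.03,0,0,0,-6],[2,0.52,-0.03,0,0,0,-6],[2,0.52,-0.03,0,0,0,-6],[2,0.52,-0.03,0,0,0,-6],[2,0.52,-0.03,0,0,0,-6],[2,0.52,-0.03,0,0,0,-6],[2,0.52,-0.03,0,0,0,-6],[2,0.52,-0.03,0,0,0,-6],[2,0.52,-0.03,0,0,0,-6],[2,0.52,-0.03,0,0,0,-6],[2,0.52,-0.03,0,0,0,-6],[2,0.52,-0.03,0,0,0,-6],[2,0.52,-0.03,0,0,0,-6],[2,0.52,-0.03,0,0,0,-6],[2,0.52,-0.03,0,0,0,-6],[2,0.25,0,0,0,0,0],[2,0,0,0,0,0,0],[3.4,-0.2,0,0,0,0,0],[3.4,0,0,0,0,0,0],[3.4,0,0,0,0,0,0]])

```text
clock: 40.17
eef_pos: [516.1, 56.9, 88.4]
ee_rot: [[0.999, 0.053, 0.0], [0.053, -0.999, 0.0], [0.0, -0.0, -1.0]]
ft_force: [-0.6, 0.5, -0.2]
gripper_width: 33.8
```

Emit:
arm_command(rows=[[3.4,0,0,-3,0,0,0],[3.4,0,0,-4,0,0,0],[3.4,0,0,-5,0,0,0],[3.4,0,0,0,0,0,0],[3.4,0,0,0,0,0,0],[3.4,0,0,0,0,0,0]])

```text
clock: 40.92
eef_pos: [515.5, 56.8, 206.3]
ee_rot: [[0.999, 0.053, -0.003], [0.053, -0.999, -0.0], [-0.003, -0.0, -1.0]]
ft_force: [0.3, -0.9, -0.7]
gripper_width: 33.9
```

Run:
```python
from h import *
im,C=snap('wrist','w10')
H,S,V=hsvm(im)
for c,s,b in blobs(((H<6)|(H>174))&(S>150)&(V>80),15): print('red',c,s)
print('expected knob px',proj(C,[*case(-97,-70),112]),'lug',proj(C,[*case(-71,-45),91]),'cam',proj(C,[*case(-35,-60),90]))
print(read_state()['eef_pos'],read_state()['joints'])
plan(590,-97,200,3)
plan(590,-97,200,93)
```

```text
red [319.8  228.27] [ 310  189   21   73 1127]
red [355.62 208.17] [350 201  13  15 146]
red [436.59 223.93] [434 222   6   5  27]
expected knob px [318.99 252.29] lug [355.89 208.85] cam [405.03 228.97]
[515.53  56.82 206.38] [  2.53  -7.38  85.48   0.   102.08  -0.5 ]
turn 0.03 shift cm [ 6.63 15.75  0.64] now [515.53  56.82 206.38] 3.03 t 41.0
turn -89.97 shift cm [-15.75   6.63   0.64] now [515.53  56.82 206.38] 3.03 t 41.0
```

View pics/w10.png

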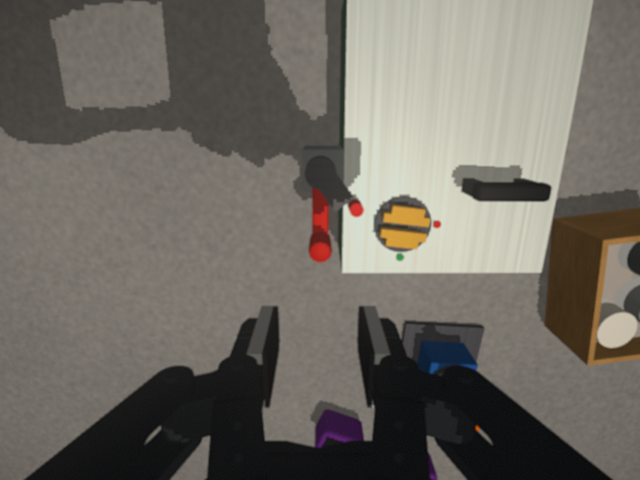

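The cover is shut with the lug at its expected pixel, and the lever is clamped (knob at (320,250), expected (319,252)). Next I move above the key.

Emit:
arm_command(rows=[[6,4.3,4,0,0,0,0],[6,4.3,4,0,0,0,0],[6,4.3,4,0,0,0,0],[6,0,2.5,0,0,0,0],[6,0,0,0,0,0,0],[6,0,0,0,0,0,0],[6,0,0,0,0,0,0]])

```text
clock: 41.85
eef_pos: [652.2, -79.9, 209.4]
ee_rot: [[0.999, 0.054, 0.002], [0.054, -0.999, 0.0], [0.002, 0.0, -1.0]]
ft_force: [-0.5, 0.2, -0.2]
gripper_width: 60.0
```

Run:
```python
from h import *
im,C=snap('wrist','w11');H,S,V=hsvm(im);print(read_state()['eef_pos'])
m=(H>5)&(H<20)&(S>180)&(V>120)
for c,s,b in blobs(m,60): print('orange',c,s,rect(b),np.median(V[b]))
b=max(blobs(m),key=lambda t:t[1][4])[2]
print('V hist',np.percentile(V[b],[5,25,50,75,95]))
cv2.imwrite('pics/k11.png',cv2.resize(im[140:400,200:460],(780,780))[:600])
```

```text
[652.31 -79.96 209.35]
orange [320.2  259.15] [311 228  19  61 993] ((320.0, 258.0), (60.0, 18.0), 90.0) 234.0
V hist [122. 182. 234. 235. 236.]
```

View pics/k11.png

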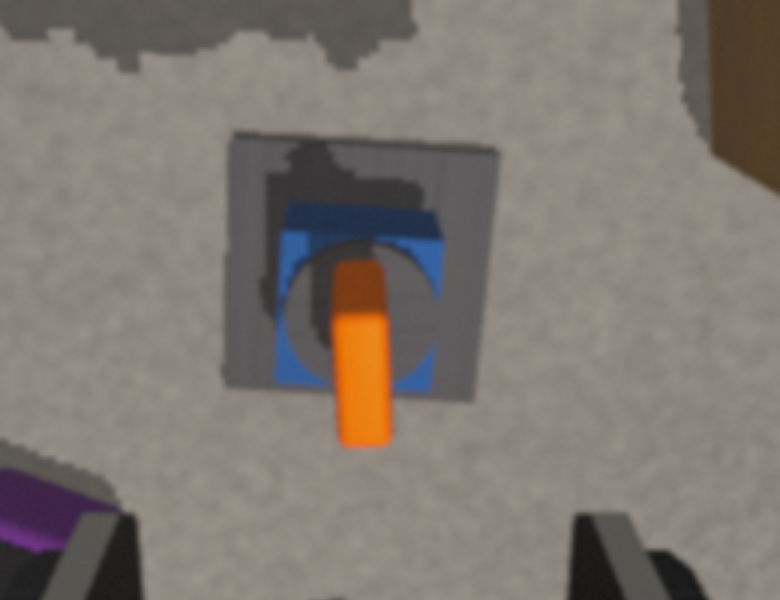

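Run:
```python
from h import *
im,C=load('w11')
def f(L,z):
    P=np.array([onz(C,(200+x/3,140+y/3),z)[:2] for x,y in L]);print(z,P.mean(0),[ (round(np.linalg.norm(P[(i+1)%4]-P[i]),1),round(np.degrees(np.arctan2(*(P[(i+1)%4]-P[i])[::-1])),1)) for i in range(4)])
f([(335,316),(387,313),(393,442),(341,446)],101)
f([(283,230),(442,240),(435,391),(277,385)],45)
f([(233,137),(498,152),(475,401),(226,387)],6)
print('flange',onz(C,(200+361/3,140+316/3),51))
H,S,V=hsvm(im);m=(H>5)&(H<20)&(S>180)&(V>222);r=rect(m);print(r)
b=cv2.boxPoints(r);P=np.array([onz(C,p,101)[:2] for p in b]);print(P.mean(0),P)
```

```text
101 [656.12 -96.45] [(np.float64(12.3), np.float64(6.5)), (np.float64(33.4), np.float64(-83.8)), (np.float64(12.8), np.float64(-172.2)), (np.float64(33.7), np.float64(95.3))]
45 [655.44 -97.99] [(np.float64(44.9), np.float64(-0.7)), (np.float64(46.0), np.float64(-88.0)), (np.float64(46.7), np.float64(-179.3)), (np.float64(47.1), np.float64(89.7))]
6 [655.28 -97.58] [(np.float64(82.2), np.float64(-0.2)), (np.float64(83.8), np.float64(-89.8)), (np.float64(83.2), np.float64(179.5)), (np.float64(83.4), np.float64(89.5))]
flange [655.82 -96.79  51.  ]
((320.81707763671875, 266.9273376464844), (42.126319885253906, 15.307760238647461), 87.70938873291016)
[655.77 -96.85] [[ 648.85  -81.06]
 [ 659.64  -80.03]
 [ 662.91 -112.61]
 [ 651.68 -113.7 ]]
```

The crop shows the key standing square in the stand: handle top at about (321,267), tube and flange concentric at world (655.6,-97), handle thickness axis at about 6.3°. I grasp it.

Emit:
arm_command(rows=[[5,0,0,0,0,0,-3.2],[5,0.16,1.73,0,0,0,0],[5,0,0,4,0,0,0],[5,0,0,4,0,0,0],[5,0,0,3.5,0,0,0],[5,0,0,2.2,0,0,0],[5,0,0,1.2,0,0,0],[5,0,0,0,0,0,0],[5,0,0,0,0,0,0]])

```text
clock: 43.02
eef_pos: [656.9, -98.5, 60.9]
ee_rot: [[0.994, 0.108, 0.002], [0.108, -0.994, -0.001], [0.002, 0.001, -1.0]]
ft_force: [0.4, 0.7, -0.2]
gripper_width: 50.0
```

Run:
```python
from h import *
plan(655.8,-97,60,6.3)
```

```text
turn -0.09 shift cm [-0.09 -0.16  0.09] now [656.89 -98.51  60.93] 6.21 t 43.0
```

Emit:
arm_command(rows=[[5,-0.1,-0.15,0,0,0,0],[5,0,0,0,0,0,0],[0.5,0,0,0,0,0,0],[0.5,0,0,0,0,0,0],[0.5,0,0,0,0,0,0],[0.5,0,0,0,0,0,0],[0.5,0,0,0,0,0,0],[0.5,0,0,0,0,0,0]])

```text
clock: 44.02
eef_pos: [655.1, -96.8, 59.4]
ee_rot: [[0.994, 0.109, 0.0], [0.109, -0.994, -0.0], [0.0, 0.0, -1.0]]
ft_force: [0.0, -0.4, 0.8]
gripper_width: 13.2
```

Run:
```python
from h import *
s=read_state();print(s['eef_pos'],s['ee_rot'],s['gripper_width'],s['ft_force'])
```

```text
[655.06 -96.8   59.45] [[ 0.99  0.11  0.  ]
 [ 0.11 -0.99 -0.  ]
 [ 0.    0.   -1.  ]] 13.233158635563827 [ 0.02 -0.37  0.78]
```

Emit:
arm_command(rows=[[0.5,0,0,-1,0,0,0],[0.5,0,0,-2,0,0,0],[0.5,0,0,-3,0,0,0],[0.5,0,0,-3,0,0,0],[0.5,0,0,-3,0,0,0],[0.5,0,0,0,0,0,0],[0.5,0,0,0,0,0,0],[0.5,0,0,0,0,0,0]])

```text
clock: 45.02
eef_pos: [654.3, -96.6, 177.1]
ee_rot: [[0.994, 0.109, -0.003], [0.109, -0.994, 0.001], [-0.003, -0.001, -1.0]]
ft_force: [0.5, 0.3, -1.6]
gripper_width: 13.1
```

Run:
```python
from h import *
plan(*case(-35,-60),160,93.05);s=read_state();print(s['eef_pos'],s['gripper_width'],s['joints'])
# slot centre from two earlier views: brass centroid at z=90
for f,bx in [('w2',(380,210,465,285)),('w10',(370,190,435,255)),('w1',(225,215,285,270))]:
    im,C=load(f);H,S,V=hsvm(im);x0,y0,x1,y1=bx
    m=(H>12)&(H<28)&(S>120)&(V>100);q=np.zeros_like(m);q[y0:y1,x0:x1]=1;m&=q
    bs=sorted(blobs(m,80),key=lambda t:-t[1][4])[:2]
    c=[onz(C,b[0],90)[:2] for b in bs];d=c[0]-c[1]
    print(f,[b[1][4] for b in bs],'mean',np.mean(c,0),'rel',np.mean(c,0)-case(-35,-60),'perp ang',np.degrees(np.arctan2(d[1],d[0])),np.linalg.norm(d))
```

```text
turn -86.82 shift cm [17.01 -6.76  1.71] now [654.27 -96.64 177.1 ] 6.23 t 45.0
[654.27 -96.64 177.1 ] 13.080947475623013 [-11.35  14.74  65.39  -0.   100.06 -17.58]
w2 [np.int32(1125), np.int32(1015)] mean [576.61  71.24] rel [-1.08  1.64] perp ang 85.69734140666043 16.377436653536865
w10 [np.int32(774), np.int32(722)] mean [576.84  71.02] rel [-0.85  1.42] perp ang 85.96581265614633 16.43621748613273
w1 [np.int32(582), np.int32(578)] mean [575.31  70.77] rel [-2.38  1.17] perp ang -94.18653945609982 16.472574056670247
```

Emit:
arm_command(rows=[[0.5,0,0,0,0,0,-9.6],[0.5,0,0,0,0,0,-9.6],[0.5,0,0,0,0,0,-9.6],[0.5,0,0,0,0,0,-9.6],[0.5,0,0,0,0,0,-9.6],[0.5,0,0,0,0,0,-9.6],[0.5,0,0,0,0,0,-9.6],[0.5,0,0,0,0,0,-9.6],[0.5,0,0,0,0,0,-10],[0.5,4.2,-0.4,0,0,0,0],[0.5,4.2,-0.4,0,0,0,0],[0.5,4.2,-0.4,0,0,0,0],[0.5,4.2,-0.4,0,0,0,0],[0.5,0,0,0,0,0,0],[0.5,0,0,0,0,0,0],[0.5,0,0,0,0,0,0]])

```text
clock: 47.02
eef_pos: [630.1, 69.0, 178.7]
ee_rot: [[-0.052, 0.999, -0.001], [0.999, 0.051, -0.0], [-0.0, -0.001, -1.0]]
ft_force: [0.5, -0.4, -0.4]
gripper_width: 13.2
```

Run:
```python
from h import *
im,C=snap('wrist','w12');H,S,V=hsvm(im);s=read_state();print(s['eef_pos'],s['gripper_width'])
u,v=proj(C,[576.7,71,90]);print(u,v)
x0,y0=int(u)-45,int(v)-45
m=(H>12)&(H<28)&(S>120)&(V>90);q=np.zeros_like(m);q[y0:y0+90,x0:x0+90]=1;m&=q
bs=sorted(blobs(m,80),key=lambda t:-t[1][4])[:2]
c=[onz(C,b[0],90)[:2] for b in bs];d=c[0]-c[1]
print([ (b[0],b[1][4]) for b in bs],'mean',np.mean(c,0),np.degrees(np.arctan2(d[1],d[0])),np.linalg.norm(d))
# slot edges: facing edges of the two halves
b=sorted(bs,key=lambda t:t[0][0])
L=[];R=[]
for r in range(int(v)-20,int(v)+21,2):
    a=np.where(b[0][2][r])[0];e=np.where(b[1][2][r])[0]
    if len(a) and len(e): L.append(onz(C,(a[-1]+.5,r),90)[:2]);R.append(onz(C,(e[0]-.5,r),90)[:2])
L,R=np.array(L),np.array(R)
for n,Q in(('left',L),('right',R)):
    p=np.polyfit(Q[:,0],Q[:,1],1);print(n,'ang',np.degrees(np.arctan(p[0])),'y at 576.7',np.polyval(p,576.7),'x range',Q[:,0].min(),Q[:,0].max())
cv2.imwrite('pics/k12.png',np.hstack([cv2.resize(im[y0-10:y0+90,x0-10:x0+90],(400,400),interpolation=3),cv2.resize(im,(400,400))]))
```

```text
[630.18  68.99 178.82] 13.217618819548196
325.62861752950676 171.81279816429247
[(array([309.77, 170.78]), np.int32(1023)), (array([336.15, 174.22]), np.int32(1023))] mean [577.2  69.4] -94.44596711786929 16.30054055077144
left ang -4.021869484671622 y at 576.7 67.26432757633691 x range 564.4321209553124 588.7889630949377
right ang -4.563329270736839 y at 576.7 71.60762953210318 x range 564.1858140830092 588.5674078079575
```

View pics/k12.png

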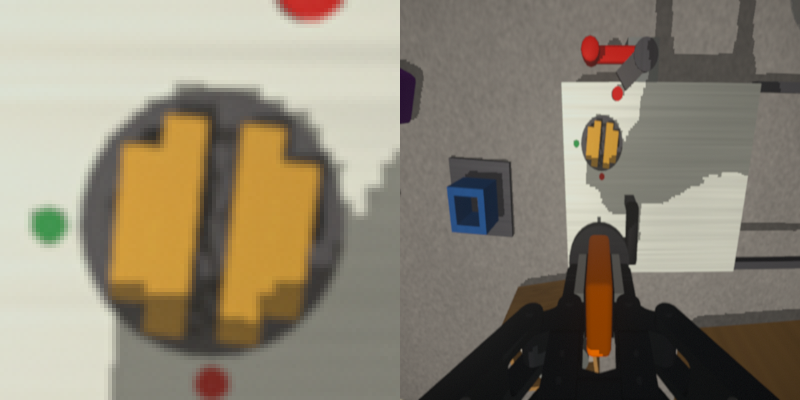

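The crop shows the slot turned about 7° clockwise of the case x axis, at about -4.3° in world. The right half shows the key held straight with its blade visible. I use the blade's own image position to remove the camera-to-tool offset.

Run:
```python
from h import *
im,C=load('w12');M=np.load('pics/w12.npy');R,p=M[:,:3],M[:,3]
tool=lambda *t: p+R@np.array(t)
for t in [(0,-12,48.5),(0,-12,31),(0,12,48.5),(0,-6,14.5),(0,0,14.5),(22,0,14.5),(-22,0,14.5),(0,-22,14.5)]: print(t,proj(C,tool(*t)))
H,S,V=hsvm(im)
u,v=proj(C,tool(0,-12,40))
for r in range(int(v)-14,int(v)+12,2): print(r,V[r,int(u)-14:int(u)+15])
for r in range(285,312,6): print(r,V[r,270:370:2])
```

```text
(0, -12, 48.5) [317.92 257.84]
(0, -12, 31) [317.92 270.05]
(0, 12, 48.5) [317.95 297.55]
(0, -6, 14.5) [317.93 295.53]
(0, 0, 14.5) [317.94 307.07]
(22, 0, 14.5) [364.75 307.01]
(-22, 0, 14.5) [271.13 307.07]
(0, -22, 14.5) [317.9  263.41]
249 [218 217 218 218 217 216 216 216 216 215 216 216 215 215 216 214 214 214
 213 213 214 214 213 214 211 199 189 179 160]
251 [213 214 214 213 213 214 213 212 213 212 213 213 213 212 212 212 211 211
 211 211 211 211 211 210 211 211 211 205 181]
253 [211 212 211 211 210 210 210 210 211 211 210 210 210 209 208 209 210 208
 208 207 208 207 207 208 207 207 207 207 204]
255 [211 211 212 212 211 212 210 210 211 210 210 210 210 210 210 209 209 207
 209 208 208 209 209 208 208 207 208 206 207]
257 [217 217 216 216 216 215 216 216 215 215 214 215 215 215 215 215 215 214
 214 212 212 212 212 212 212 212 211 210 210]
259 [219 218 217 218 217 217 218 216 218 217 217 214 203 192 187 187 188 190
 203 212 215 215 213 214 212 213 212 214 212]
261 [216 216 216 216 217 216 216 215 216 215 216 207 175 128  99  95  96 124
 173 206 213 213 213 213 212 212 212 212 211
[... 992 characters left out ...]
08  88  57  55  53
  54  55  54  55  55  56  55  54  53  44  38  41  45  46]
297 [216 198  95  53  56  55  56  55  55  56  56  55  55  55  55  61  96 108
 110 111 112 113 111 111 113 112 112 111 112 112 109 108  99  61  52  53
  52  54  53  53  52  53  54  53  52  53  49  43  44  44]
303 [213 112  51  53  56  56  53  53  55  55  55  55  54  55  52  66 101 108
 110 111 112 111 111 112 111 112 111 110 112 111 109 109 101  68  51  53
  52  53  53  53  52  52  52  52  51  53  52  49  43  43]
309 [167  60  52  52  53  52  53  56  75  81  80  81  80  78  50  77 106 107
 110 111 112 111 111 111 109 111 110 110 112 111 109 109 106  76  50  79
  80  79  80  79  73  54  52  51  52  55  52  52  47  41]
```

The blade images at column 318.05, against 317.92 predicted, so the tool-x calibration is good to about 0.1 mm and I can trust this slot measurement of (577.2, 69.4), angle -4.3°.

Run:
```python
from h import *
plan(577.2,69.4,147,85.7)
```

```text
turn 7.25 shift cm [-0.36 -5.29  3.18] now [630.18  68.99 178.82] 92.95 t 47.1
```

Emit:
arm_command(rows=[[0.5,0,0,0,0,0,7.25],[0.5,-0.18,-2.6,0,0,0,0],[0.5,-0.18,-2.7,0,0,0,0],[0.5,0,0,2,0,0,0],[0.5,0,0,1.1,0,0,0],[0.5,0,0,0,0,0,0],[0.5,0,0,0,0,0,0],[0.5,0,0,0,0,0,0],[0.5,0,0,0,0,0,0],[0.5,0,0,0,0,0,0]])

```text
clock: 48.32
eef_pos: [577.1, 70.5, 148.6]
ee_rot: [[0.073, 0.997, 0.0], [0.997, -0.073, -0.0], [0.0, 0.0, -1.0]]
ft_force: [-0.1, 0.3, -1.9]
gripper_width: 13.1
```

Run:
```python
from h import *
s=read_state();print(s['eef_pos'],s['ee_rot'],s['ft_force'],s['torque'])
plan(577.2,69.4,134,85.7)
```

```text
[577.11  70.49 148.56] [[ 0.07  1.    0.  ]
 [ 1.   -0.07 -0.  ]
 [ 0.    0.   -1.  ]] [-0.07  0.31 -1.86] [-0.02 -0.01  0.  ]
turn 0.09 shift cm [-0.11  0.02  1.46] now [577.11  70.49 148.56] 85.79 t 48.3
```

Emit:
arm_command(rows=[[0.5,-0.1,0,0,0,0,0],[0.5,0,0,0.5,0,0,0],[0.5,0,0,0.4,0,0,0],[0.5,0,0,0.2,0,0,0],[0.5,0,0,0.2,0,0,0],[0.5,0,0,0,0,0,0],[0.5,0,0,0,0,0,0]])

```text
clock: 49.2
eef_pos: [577.0, 69.5, 135.4]
ee_rot: [[0.074, 0.997, 0.0], [0.997, -0.074, 0.0], [0.0, 0.0, -1.0]]
ft_force: [0.5, 0.0, -1.4]
gripper_width: 13.1
```

Emit:
arm_command(rows=[[0.5,0,0,0.2,0,0,0],[0.5,0,0,0.15,0,0,0],[0.5,0,0,0,0,0,0],[0.5,0,0,0,0,0,0]])

```text
clock: 49.7
eef_pos: [576.9, 69.4, 131.8]
ee_rot: [[0.074, 0.997, 0.0], [0.997, -0.074, 0.0], [0.0, 0.0, -1.0]]
ft_force: [0.0, 0.0, -0.4]
gripper_width: 13.5
```

The blade is in the slot: the tip is about 7 mm below the head top with no contact force. I turn clockwise.

Emit:
arm_command(rows=[[0.5,0,0,0,0,0,5],[0.5,0,0,0,0,0,5],[0.5,0,0,0,0,0,5],[0.5,0,0,0,0,0,5],[0.5,0,0,0,0,0,5],[0.5,0,0,0,0,0,5],[0.5,0,0,0,0,0,5],[0.5,0,0,0,0,0,5],[0.5,0,0,0,0,0,5],[0.5,0,0,0,0,0,5],[0.5,0,0,0,0,0,5],[0.5,0,0,0,0,0,5],[0.5,0,0,0,0,0,5],[0.5,0,0,0,0,0,5],[0.5,0,0,0,0,0,5],[0.5,0,0,0,0,0,5],[0.5,0,0,0,0,0,0]])

```text
clock: 51.82
eef_pos: [577.6, 70.1, 132.0]
ee_rot: [[0.995, 0.102, 0.002], [0.102, -0.995, 0.001], [0.002, -0.001, -1.0]]
ft_force: [4.1, 3.2, -2.1]
gripper_width: 13.2
```

Run:
```python
from h import *
s=read_state();print(s['torque'],s['ft_force'],s['joints'],s['gripper_width'])
```

```text
[ 0.59 -0.73  0.1 ] [ 4.09  3.25 -2.15] [ 3.54  2.48 83.42  0.06 93.99 -2.32] 13.156865058551666
```

Emit:
arm_command(rows=[[0.5,0,0,0,0,0,3],[0.5,0,0,0,0,0,3],[0.5,0,0,0,0,0,3],[0.5,0,0,0,0,0,2],[0.5,0,0,0,0,0,0],[0.5,0,0,0,0,0,0],[0.5,0,0,0,0,0,0]])

```text
clock: 52.7
eef_pos: [577.7, 70.1, 132.0]
ee_rot: [[0.996, -0.088, 0.002], [-0.088, -0.996, 0.001], [0.002, -0.001, -1.0]]
ft_force: [3.8, 2.6, -3.2]
gripper_width: 13.5
```

Run:
```python
from h import *
s=read_state();print(s['torque'],s['ft_force'],s['joints'],s['gripper_width']);plan(577.2,69.4,134,-7)
```

```text
[ 0.72 -0.96  0.03] [ 3.8   2.61 -3.18] [ 3.53  2.48 83.42  0.06 93.97  8.61] 13.50681627488388
turn 1.92 shift cm [-0.04  0.07 -0.2 ] now [577.7   70.08 132.03] -5.08 t 52.7
```

Emit:
arm_command(rows=[[0.5,0,0,0,0,0,3],[0.5,0,0,0,0,0,2],[0.5,0,0,0,0,0,0],[0.5,0,0,0,0,0,0]])

```text
clock: 53.2
eef_pos: [577.8, 70.1, 132.0]
ee_rot: [[0.985, -0.174, 0.002], [-0.174, -0.985, 0.001], [0.002, -0.002, -1.0]]
ft_force: [5.5, 3.3, -2.7]
gripper_width: 13.5
```

Run:
```python
from h import *
s=read_state();print(s['torque'],s['ft_force'],s['joints'],s['gripper_width']);plan(577.2,69.4,134,-7)
```

```text
[ 0.63 -1.02  0.32] [ 5.51  3.25 -2.69] [ 3.54  2.49 83.42  0.06 93.95 13.59] 13.478235241533731
turn -3.05 shift cm [-0.05  0.08 -0.2 ] now [577.78  70.12 131.98] -10.05 t 53.2
```

Torque rose to 0.32 N m, so the lock is at its stop. I ease off and withdraw.

Emit:
arm_command(rows=[[0.5,0,0,0,0,0,-3],[0.5,0,0,0,0,0,-3],[0.5,0,0,0,0,0,0],[0.5,0,0,-0.5,0,0,0],[0.5,0,0,-1,0,0,0],[0.5,0,0,-2,0,0,0],[0.5,0,0,-2,0,0,0],[0.5,0,0,0,0,0,-5],[0.5,0,0,0,0,0,-5.2],[0.5,0,4,0,0,0,0],[0.5,0,4,0,0,0,0],[0.5,0,0,0,0,0,0],[0.5,0,0,0,0,0,0],[0.5,0,0,0,0,0,0]])

```text
clock: 54.95
eef_pos: [585.3, -9.1, 187.4]
ee_rot: [[0.994, 0.105, 0.001], [0.105, -0.994, 0.0], [0.001, -0.0, -1.0]]
ft_force: [-1.0, 0.5, -0.2]
gripper_width: 12.9
```

Run:
```python
from h import *
im,C=snap('wrist','w13');H,S,V=hsvm(im);s=read_state();print(s['eef_pos'],s['gripper_width'])
u,v=proj(C,[577.2,69.4,90]);print(u,v)
x0,y0=max(0,int(u)-50),max(0,int(v)-50)
m=(H>12)&(H<28)&(S>120)&(V>70);q=np.zeros_like(m);q[y0:y0+100,x0:x0+100]=1;m&=q
bs=sorted(blobs(m,80),key=lambda t:-t[1][4])[:2]
c=[onz(C,b[0],90)[:2] for b in bs];d=c[0]-c[1]
print([ (b[0],b[1][4]) for b in bs],'mean',np.mean(c,0),'perp ang',np.degrees(np.arctan2(d[1],d[0])),np.linalg.norm(d))
M=np.load('pics/w13.npy')
for z in (48.5,40,31): print(z,proj(C,M[:,3]+M[:,:3]@[0,-12,z]))
u,v=map(int,proj(C,M[:,3]+M[:,:3]@[0,-12,40]))
for r in range(v-8,v+8,2): print(r,u-12,V[r,u-12:u+13])
plan(655.1,-96.8,165,6.3)
cv2.imwrite('pics/k13.png',np.hstack([cv2.resize(im[y0:y0+100,x0:x0+100],(300,300)),cv2.resize(im,(400,300))]))
```

```text
[585.26  -9.13 187.18] 13.198673867619512
317.53804115055965 128.4538407454595
[(array([333.04, 128.11]), np.int32(1051)), (array([306.43, 127.16]), np.int32(1030))] mean [578.49  70.02] perp ang 4.048269748840958 16.32449284481825
48.5 [317.34 258.64]
40 [317.32 264.34]
31 [317.31 270.89]
256 305 [140 140 139 139 138 137 138 138 139 139 138 137 137 137 139 139 138 137
 140 140 139 138 136 136 136]
258 305 [139 137 137 137 139 140 140 141 140 140 138 137 137 136 137 137 139 140
 140 140 138 137 136 136 136]
260 305 [139 136 136 136 139 140 141 143 143 139 127 113 104 102 103 109 125 137
 142 142 140 140 137 137 138]
262 305 [135 135 136 136 137 139 139 140 140 135 118  96  83  81  83  94 118 138
 142 144 143 143 141 140 140]
264 305 [132 134 133 135 137 138 140 141 142 136 119  96  84  82  83  94 119 138
 144 143 144 144 146 144 145]
266 305 [131 127 120 114 108 105 105 102 102  98  84  69  61  58  60  67  83  96
 101 103 105 106 112 119 129]
268 305 [77 67 59 53 50 49 47 45 44 44 44 44 46 45 43 42 44 44 44 45 45 47 49 53
 60]
270 305 [44 45 47 45 44 47 45 44 46 46 47 47 47 45 47 47 47 45 46 46 45 46 43 44
 44]
turn -0.24 shift cm [5.98 9.48 2.22] now [585.26  -9.13 187.18] 6.06 t 55.0
```

View pics/k13.png

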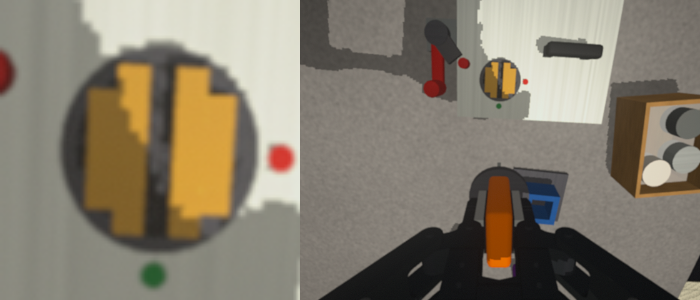

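The slot now lies along the case y axis (perpendicular at 4.0° vs the case's 3.05°), so the lock has turned a quarter turn. The key is still straight in the grip. I return it to the stand.

Emit:
arm_command(rows=[[0.5,3,4.7,0,0,0,-0.2],[0.5,2.98,4.8,0,0,0,0],[0.5,0,0,0,0,0,0],[0.5,0,0,3,0,0,0],[0.5,0,0,3,0,0,0],[0.5,0,0,1,0,0,0],[0.5,0,0,0,0,0,0],[0.5,0,0,0,0,0,0],[0.5,0,0,0,0,0,0],[0.5,0,0,0,0,0,0]])

```text
clock: 56.25
eef_pos: [655.1, -98.3, 117.8]
ee_rot: [[0.994, 0.108, 0.001], [0.108, -0.994, -0.0], [0.001, 0.0, -1.0]]
ft_force: [-0.2, 1.1, -0.4]
gripper_width: 13.5
```

Run:
```python
from h import *
plan(655.1,-96.8,60,6.2)
```

```text
turn -0.02 shift cm [ 0.02 -0.15  5.78] now [655.11 -98.32 117.75] 6.18 t 56.2
```

Emit:
arm_command(rows=[[0.5,0,-0.15,0,0,0,0],[0.5,0,0,2,0,0,0],[0.5,0,0,1.5,0,0,0],[0.5,0,0,1,0,0,0],[0.5,0,0,0.6,0,0,0],[0.5,0,0,0.4,0,0,0],[0.5,0,0,0.2,0,0,0],[0.5,0,0,0,0,0,0],[0.5,0,0,0,0,0,0]])

```text
clock: 57.38
eef_pos: [654.9, -96.8, 60.3]
ee_rot: [[0.994, 0.108, 0.001], [0.108, -0.994, -0.0], [0.001, 0.0, -1.0]]
ft_force: [0.2, -0.1, -0.2]
gripper_width: 13.3
```

Emit:
arm_command(rows=[[0.5,0,0,0.1,0,0,0],[0.5,0,0,0,0,0,0],[2,0,0,0,0,0,0],[4,0,0,0,0,0,0],[5,0,0,0,0,0,0],[5,0,0,0,0,0,0],[5,0,0,-3,0,0,0],[5,0,0,-4,0,0,0],[5,0,-2,-5,0,0,0],[5,0,0,-3,0,0,0],[5,0,0,0,0,0,0],[5,0,0,0,0,0,0],[5,0,0,0,0,0,0]])

```text
clock: 59.0
eef_pos: [651.8, -77.0, 206.2]
ee_rot: [[0.994, 0.107, -0.004], [0.107, -0.994, 0.001], [-0.004, -0.001, -1.0]]
ft_force: [0.6, 1.2, -0.9]
gripper_width: 50.0
```

Run:
```python
from h import *
im,C=snap('wrist','w14');H,S,V=hsvm(im);s=read_state();print(s['eef_pos'],s['clock'])
m=(H>5)&(H<20)&(S>180)&(V>222);r=rect(m);P=np.array([onz(C,p,101)[:2] for p in cv2.boxPoints(r)]);print('handle top',P.mean(0),np.linalg.norm(P[1]-P[0]),np.linalg.norm(P[2]-P[1]))
d=(V<75)&(S<60);print('stand base exp px',proj(C,[655.4,-97.5,6]))
red=((H<6)|(H>174))&(S>150)&(V>60)
for c,st,b in blobs(red,15): print('red',c,st)
print('knob exp',proj(C,[*case(-97,-70),112]),'lug exp',proj(C,[*case(-71,-45),91]))
t,_=snap('top','t14')
t0=cv2.imread('pics/top0.png')
for n,(x0,y0,x1,y1) in dict(tape=(135,275,195,330),carton=(265,125,335,180),mug=(435,190,495,255),key=(325,190,370,240)).items():
    print(n,'mean abs diff',cv2.absdiff(t[y0:y1,x0:x1],t0[y0:y1,x0:x1]).mean())
C=cam('top')
for f,i in(('t0',t0),('t14',t)):
    H,S,V=hsvm(i);m=(H>5)&(H<20)&(S>200)&(V>150);m[:190]=0;m[235:]=0;m[:,:330]=0;m[:,370:]=0
    print(f,[ (c,s[4]) for c,s,b in blobs(m,10)])
```

```text
[651.86 -76.95 206.43] 59.05
handle top [655.73 -96.66] 10.547087455942485 31.780292679706225
stand base exp px [319.72 235.43]
red [119.26  12.53] [  94    0   47   31 1092]
red [270.57   9.68] [267   6   8   8  47]
knob exp [102.98   4.04] lug exp [161.06 -31.31]
tape mean abs diff 1.4595959595959596
carton mean abs diff 14.667792207792207
mug mean abs diff 1.5807692307692307
key mean abs diff 17.366222222222223
t0 [(array([348.45, 211.48]), np.int32(60))]
t14 []
```

Emit:
arm_command(rows=[[5,-4.4,3,0,0,0,0],[5,-4.4,3,0,0,0,0],[5,-4.4,3,0,0,0,0],[5,-4.4,3,0,0,0,0],[5,-4.4,3,0,0,0,0],[5,0,0,0,0,0,0],[5,0,0,0,0,0,0],[5,0,0,0,0,0,0]])

```text
clock: 60.1
eef_pos: [450.5, -249.0, 208.4]
ee_rot: [[0.994, 0.109, -0.0], [0.109, -0.994, 0.001], [-0.0, -0.001, -1.0]]
ft_force: [-0.5, 0.0, -0.2]
gripper_width: 49.9
```

Run:
```python
from h import *
t,_=snap('top','t15');t0=cv2.imread('pics/top0.png')
for n,(x0,y0,x1,y1) in dict(tape=(135,275,195,330),carton=(265,125,335,180),mug=(435,190,495,255),key=(325,190,370,240),cover=(205,190,300,268),lever=(255,255,295,285)).items():
    print(n,'mean abs diff',cv2.absdiff(t[y0:y1,x0:x1],t0[y0:y1,x0:x1]).mean())
for i in (t0,t):
    H,S,V=hsvm(i);m=(H>5)&(H<20)&(S>200)&(V>150);m[:190]=0;m[235:]=0;m[:,:330]=0;m[:,370:]=0
    print([ (c,s[4]) for c,s,b in blobs(m,10)])
    m=((H<6)|(H>174))&(S>150)&(V>80);m[:255]=0;m[290:]=0;m[:,:250]=0;m[:,300:]=0
    print('red',[(c,s[4]) for c,s,b in blobs(m,10)])
s=read_state();print(s['clock'],s['ft_force'],s['eef_pos'])
```

```text
tape mean abs diff 2.5095959595959596
carton mean abs diff 2.5437229437229436
mug mean abs diff 2.3466666666666667
key mean abs diff 2.4023703703703703
cover mean abs diff 3.2270355375618536
lever mean abs diff 4.238611111111111
[(array([348.45, 211.48]), np.int32(60))]
red [(array([273.87, 270.5 ]), np.int32(82))]
[(array([348.56, 211.66]), np.int32(61))]
red [(array([273.79, 269.9 ]), np.int32(86))]
60.15 [-0.64  0.17  0.21] [ 450.58 -248.89  208.41]
```

Everything matches its starting place and the key and lever are back, so I hand in.

```bash
python3 -c "from cell import job_done; print(job_done())"
```

```text
the job is handed in; nothing more can be done
None
```

The job is done and handed in at about 60 s on the robot clock; `job_done()` gives no verdict. I swung the lever out and slid the cover open. The only two spare parts on the bench, the capacitor and the gearmotor, went down inside the case. I then shut the cover, clamped the lever, turned the lock with the key to its stop, and stood the key back in its stand.

**Last checks**
- **Parts:** both stood upright in the case in the wrist picture taken just before closing. I saw no others on the bench; the purple look-alikes were left alone.
- **Cover and lever:** after clamping, the lug and knob sat within about 2 pixels of their shut and clamped positions. In the final top picture the lever is within 1 pixel of where it started.
- **Lock:** torque rose to 0.32 N m at the stop, and the slot afterwards was within about 1° of the case's y axis.
- **Key:** the handle top is within 0.3 mm of where it stood at the start, upright and seated.
- **Bystanders:** the tape, carton and mug areas look the same as at the start.

**What disagreed**
- **Slot angle:** the lock's slot started about 7° clockwise of the stated unlocked direction, so I put the blade in at the measured angle.
- **Slot position:** early views of the slot centre differed by up to about 2 mm, so I used the view that was checked against the held blade.

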